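# Book in the spare batteries

### The job

Book in this delivery of spare-battery cartons: draw the pen scanner out of its holder and read first the barcode on the delivery note, then the barcode on the ticket of the stock tray, each time pointing the pen squarely at the middle of the code from about 5 cm away and holding it still for two seconds, then stand the pen back nose down in its holder. Lay every carton flat in the tray, in the row made for its length, side by side, and leave the other things on the bench where they are.

Things in the scene. Friction and masses are not known exactly. Their poses are not given: they have to be found in the camera images.
- scanner: Pen-shaped barcode scanner, black round barrel 22 mm thick, 165 mm long, 70 g, orange ring near its tail; the lowest 24 mm narrow to a grey nose 15 mm across with a red window. Starts standing nose down in its holder. Origin: centre of the nose window; own z runs from nose to tail, the reading beam leaves along -z. Reads a code 20 to 100 mm ahead of the nose.
- holder: Fixed charging holder: black foot 76 mm across, 12 mm high, on it an upright grey tube, 42 mm outside, 34 mm inside, mouth widening to 44 mm, rim 80 mm above the bench, open on top. Origin under its centre on the bench, z up. The standing pen's nose rests on the foot, 12 mm above the bench; its barrel stands 97 mm above the rim.
- note_code: Barcode label (white with black bars on a green sticker, 56 x 24 mm) lying flat on the delivery note, a white slip of 90 x 120 mm on a 2 mm card fixed to the bench. Origin at the centre of the label, 3 mm above the bench; own z is the label's outward normal (up), y along the 56 mm side.
- tray_ticket: Barcode label (black bars on white, green sticker behind, 60 x 24 mm) in the middle of the sloping white ticket strip along the stock tray's front. Origin: centre of the label, about 15 mm above the bench; own z is its outward normal, leaning 30 degrees from vertical towards the tray's -x (the robot's side); y along the 60 mm side.
- tray: Fixed grey stock tray, 178 mm (own x) by 292 mm (own y), floor 4 mm thick, walls and dividers 20 mm high from the bench, 4 mm thick. Three rows, each 170 mm long inside in x and 72, 92 or 112 mm wide in y, for short, medium and long cartons laid across the row side by side. Origin under its centre on the bench; ticket strip on its -x side.
- row_short (a point): Centre of the floor of the tray's narrow row (72 mm, at the tray's -y end), axes as the tray's.
- row_medium (a point): Centre of the floor of the tray's middle row (92 mm), axes as the tray's.
- row_long (a point): Centre of the floor of the tray's wide row (112 mm, at the tray's +y end), axes as the tray's.
- short_a: Short white battery carton with red sides and a green sticker on top, 60 mm long (own y), 36 mm wide (own x), 22 mm high, about 60 g; may be absent. Origin at the centre of its underside.
- short_b: Short white battery carton with red sides and a green sticker on top, 60 mm long (own y), 36 mm wide (own x), 22 mm high, about 60 g; may be absent. Origin at the centre of its underside.
- medium_a: Medium white battery carton with red sides and a green sticker on top, 80 mm long (own y), 36 mm wide (own x), 22 mm high, about 60 g; may be absent. Origin at the centre of its underside.
- medium_b: Medium white battery carton with red sides and a green sticker on top, 80 mm long (own y), 36 mm wide (own x), 22 mm high, about 60 g; may be absent. Origin at the centre of its underside.
- long_a: Long white battery carton with red sides and a green sticker on top, 100 mm long (own y), 36 mm wide (own x), 22 mm high, about 60 g; may be absent. Origin at the centre of its underside.
- long_b: Long white battery carton with red sides and a green sticker on top, 100 mm long (own y), 36 mm wide (own x), 22 mm high, about 60 g; may be absent. Origin at the centre of its underside.
- phone: White phone, 150 x 72 x 8 mm, lying face up; not part of the job. Origin at the centre of its underside.
- screwdriver: Screwdriver with a green handle, lying, 170 mm long; not part of the job. Origin on its underside near the middle of its length.
- spudger: Blue plastic prying stick, lying, 150 mm long; not part of the job. Origin on its underside near the middle of its length.
- screw_jar: Clear jar with a yellow lid, 64 mm across, 60 mm high; not part of the job. Origin at the centre of its underside.
- dispenser: Blue round dispenser bottle with a white pump, 52 mm across, 107 mm high; not part of the job. Origin at the centre of its underside.
- flask: Flat black flask with a red cap, 55 x 22 mm, 103 mm high; not part of the job. Origin at the centre of its underside.
- tape_roll: Yellow roll of tape lying flat, 84 mm across, 18 mm high; not part of the job. Origin at the centre of its underside.
There are look-alikes about, which are no part of the job. What is shaped like the long_b but purple or turquoise is not meant.

How it is judged (in metres and radians):
On the way, in this order (a step that is already met when the one before it is completed fails the run):
1. the delivery note's barcode is read: it lies 20 to 100 mm in front of the pen's nose, within 12 mm of the beam's middle sideways, the pen within 25 degrees of square to the label, and still, for 1 s (z of note_code in the frame of scanner between -0.1 and -0.02 m and x of note_code in the frame of scanner between -0.012 and 0.012 m and y of note_code in the frame of scanner between -0.012 and 0.012 m and angle between the z axis of scanner and the z axis of note_code, either way round below 0.44 rad and linear speed of scanner below 0.02 m/s and angular speed of scanner below 0.25 rad/s), for 1 s.
2. the tray ticket's barcode is read in the same way for 1 s (z of tray_ticket in the frame of scanner between -0.1 and -0.02 m and x of tray_ticket in the frame of scanner between -0.012 and 0.012 m and y of tray_ticket in the frame of scanner between -0.012 and 0.012 m and angle between the z axis of scanner and the z axis of tray_ticket, either way round below 0.44 rad and linear speed of scanner below 0.02 m/s and angular speed of scanner below 0.25 rad/s), for 1 s.
At the end, for the whole second after the job is handed in: The pen stands at rest nose down in its holder (nose on its foot within 18 mm of the axis, leaning under 20 degrees); every carton present lies flat and at rest on the tray floor in the row for its length, its centre within 14 mm of the row's middle line and 70 mm of its centre (z of scanner in the frame of holder between 0.005 and 0.025 m and horizontal distance between scanner and holder below 0.018 m and angle between scanner's own z axis and vertical below 0.35 rad and linear speed of each of scanner, short_a, short_b, medium_a, medium_b, long_a, long_b below 0.02 m/s and y of short_a in the frame of row_short between -0.014 and 0.014 m and x of short_a in the frame of row_short between -0.07 and 0.07 m and z of short_a in the frame of row_short between -0.004 and 0.006 m and angle between each of short_a, short_b, medium_a, medium_b, long_a, long_b's own z axis and vertical below 0.15 rad and y of short_b in the frame of row_short between -0.014 and 0.014 m and x of short_b in the frame of row_short between -0.07 and 0.07 m and z of short_b in the frame of row_short between -0.004 and 0.006 m and y of medium_a in the frame of row_medium between -0.014 and 0.014 m and x of medium_a in the frame of row_medium between -0.07 and 0.07 m and z of medium_a in the frame of row_medium between -0.004 and 0.006 m and y of medium_b in the frame of row_medium between -0.014 and 0.014 m and x of medium_b in the frame of row_medium between -0.07 and 0.07 m and z of medium_b in the frame of row_medium between -0.004 and 0.006 m and y of long_a in the frame of row_long between -0.014 and 0.014 m and x of long_a in the frame of row_long between -0.07 and 0.07 m and z of long_a in the frame of row_long between -0.004 and 0.006 m and y of long_b in the frame of row_long between -0.014 and 0.014 m and x of long_b in the frame of row_long between -0.07 and 0.07 m and z of long_b in the frame of row_long between -0.004 and 0.006 m); the robot touches nothing.
It fails at once if one of the other things on the bench is moved more than 30 mm (distance of any of phone, screwdriver, spudger, screw_jar, dispenser, flask, tape_roll from where it was at the start of the episode above 0.03 m).
Of short_a, short_b, medium_a, medium_b, long_a, long_b only 4 to 6 are there at a start; the rules pass over those that are not, and their reading is None.
At some moment in a run one of short_a, short_b, medium_a, medium_b, long_a, long_b may be knocked a few centimetres aside while the robot is not near it.
It also fails if it takes over 210 s, if anything falls off the work surface, if the arm or the gripper's body presses on something with over 40 N, if the wrist force passes 120 N, or if a joint passes its speed limit or range.

### The arm

A 6-joint arm with a two-finger parallel gripper is mounted at the origin on the work surface. World frame = base frame: x ahead of the robot, y to its left, z up, the work surface at z = 0. Lengths are in mm, angles in rad, forces in N, time in s.
With the tool pointing down it reaches from about 350 to 775 mm from the base axis. Payload 7.3 kg.
Tool frame: the origin (TCP) lies on the centre line of the jaws, within the pads' length; the fingertips stand 14 mm ahead of it and the grasp point (between the pads) lies 5 mm behind it; z points along the fingers, y is the line along which they close (so a half turn about z gives the same grasp; the last joint's range is limited). The gripper opens to 92 mm and grips with 3 to 60 N. Pads are 19 mm wide; open, the fingers measure 130 mm over their backs; the gripper's body (75 mm by 190 mm) begins 47 mm behind the grasp point.
Start: joints at [1.166, 0.342, 1.524, -0, 1.275, -0.146], TCP at [134.343, 507.542, 201.141] pointing down, gripper open.
Joint ranges: [-2.53, 2.53], [-0.77, 2.02], [0.04, 2.7], [-1, 4.14], [0.28, 2.66], [-3.11, 3.11]. Speed limits (rad/s): [2.57, 2.57, 3.14, 3.14, 3.14, 3.14].

### API

Orientations are given as [roll, pitch, yaw] about the fixed x, y, z axes, in that order (R = Rz(yaw) Ry(pitch) Rx(roll)).
In Python, from plant import get_obs, capture, bot, spot_in, trace, pinpoint gives the robot as it stands.
- The arm moves only by the tool play_rows, never from a script. Its argument "rows" is a list of rows, each a list of 2 entries, a list of its own where there are three numbers: the shift along the world's x, y, z in units of 3 cm (1.0 is 3 cm), then the turn, a rotation vector about the world's x, y, z in units of 8 degrees (1.0 is 8 degrees). A call has 1 to 12 rows; each row shifts and turns the commanded pose from where the row before left it; what a row does not reach is not made up. A row lasts 1/8 s, in which the tool goes at most 62.5 mm and 10.7 degrees, less where a joint would pass 70% of its speed; a pose out of reach is approached as far as the arm can. A call with a number of a shift or a turn outside -1 to 1 is refused whole. A call with a gripper value outside its range is refused whole. "hand" is the opening, from -1 (shut) to 1 (fully open), set as the call begins (left out, the last holds). The fingers move at their own pace and stop on an object; the grip force is fixed at half the most. Time passes only in rows, so rows that do not move let the fingers close. It gives the time, the measured TCP pose, the force, the opening and the grip force at its end, in the units of the state.
- get_obs(): the state, without advancing time (a new reading comes with each control period).
- capture(name): name is "side" or "top"; returns a dict with "frame" (480x640x3 uint8, red, green, blue), "fov_y" (degrees; the focal length in pixels is half the picture's height over the tangent of half this angle, whatever the lens; pixels are square), "cx", "cy" (the principal point, pixels), "rvec" (rotation vector, rad) and "tvec" (3), from world to camera coordinates, as OpenCV has them. Camera axes: x right, y down, z forward; pixel columns grow to the right and rows downward; lengths in mm; the calibration is good to about 2 mm. A picture is of the moment at which its call begins. There is no depth.
- bot.close_job(): hands the job in; it is judged then, once.
Trained networks look in the newest picture that a camera, given by its name, has taken for a name from the list of things; names that differ only in an ending like _2 or _b are one class to them, and where a whole thing is asked for, a point or a joint stands for the part that bears it (a point fixed in the world has none). Each returns a list of dicts, best first, with "p" (0 to 1); they miss things now and then, are a little off and sometimes report something else, mostly with a low value. They report only what shows in the picture. A call takes as long as a camera call. They do not tell look-alikes from the thing itself.
- spot_in(query, camera): "at" ([row, column] in pixels, amid what is visible of it).
- trace(query, camera): "mask" (480x640 bool, what is visible of it) and "at" ([row, column] in pixels, amid what is visible of it).
- pinpoint(query, camera): "at" ([row, column] in pixels: a listed point, or the origin of a listed thing).
The state is a dict: "time": time; "joint_positions": joint angles; "dq": joint speeds; "tau": joint torques, N m; "tool_pos": TCP position; "tcp_rot": TCP orientation; "contact_force": force on the tool from outside, world axes, zero at the start; "moment": the same for the moment, N m; "grip_width": finger opening in mm; "finger_force": force on a finger pad.
Only numpy, scipy, OpenCV 4.12 (cv2) and the standard library are available. Lean on these libraries where they do the work, as an engineer would, in place of code of your own. Each camera call takes 0.05 s, during which the arm holds its last target. There are 200 camera calls.

## Working session

There is one attempt and no reset: what is moved stays moved. The work goes in short steps, Python scripts to look and compute and a tool call to move; the robot and the scene stay as the last step left them, time stands still between calls to the robot, and variables do not carry over. Pictures are saved under pics/ and viewed, at most 14 in all, crops included, and the job is handed in when it is done.

Besides the shell and the picture viewer there is one more tool, called after "Call:" as a command line: name --argument value ..., lists and objects as JSON in quotes. play_rows: Moves the arm, as the interface text tells. Shifts and turns lie within -1 to 1; 1 stands for 3 cm of shift or 8 degrees of turn. Its arguments: {"type":"object","properties":{"rows":{"type":"array"},"hand":{"type":"number"}},"required":["rows"]}

```bash
mkdir -p pics; ls; cat > h.py <<'E'
import numpy as np, cv2, pickle
from plant import get_obs, capture, bot, spot_in, trace, pinpoint
def cam(n,save=None):
    c=capture(n); c['f']=240/np.tan(np.radians(c['fov_y'])/2)
    c['R']=cv2.Rodrigues(np.array(c['rvec'],float))[0]; c['t']=np.array(c['tvec'],float).ravel()
    if save: cv2.imwrite('pics/'+save+'.png',c['frame'][:,:,::-1])
    return c
def ray(c,at):
    d=c['R'].T@np.array([(at[1]-c['cx'])/c['f'],(at[0]-c['cy'])/c['f'],1.])
    return -c['R'].T@c['t'],d
def onz(c,at,z):
    o,d=ray(c,at); return o+d*(z-o[2])/d[2]
def tri(c1,a1,c2,a2):
    o1,d1=ray(c1,a1);o2,d2=ray(c2,a2)
    s=np.linalg.lstsq(np.c_[d1,-d2],o2-o1,rcond=None)[0]
    p,q=o1+s[0]*d1,o2+s[1]*d2
    return (p+q)/2,np.linalg.norm(p-q)
def proj(c,p):
    q=c['R']@np.array(p,float)+c['t']; return [c['f']*q[1]/q[2]+c['cy'],c['f']*q[0]/q[2]+c['cx']]
E
python3 - <<'E'
from h import *
for n in('side','top'):
    c=cam(n,n+'0'); print(n,c['fov_y'],c['cx'],c['cy'],-c['R'].T@c['t'],c['R'][2])
    for q in 'scanner holder note_code tray_ticket tray row_short row_medium row_long short_a medium_a long_a phone screwdriver spudger screw_jar dispenser flask tape_roll'.split():
        try: print(q,[(round(float(d['p']),2),np.round(d['at']).tolist()) for d in pinpoint(q,n)][:6])
        except Exception as e: print(q,e)
print(get_obs())
E
```

```text
pics
side 52.84485776484544 317.5542285612705 245.3896541760427 [  123.54523066 -1003.81406375   718.55263054] [ 0.33589842  0.77406934 -0.53664598]
scanner []
holder [(0.91, [376.0, 375.0])]
note_code [(0.56, [194.0, 228.0]), (0.54, [267.0, 386.0])]
tray_ticket [(0.83, [215.0, 265.0])]
tray [(0.79, [212.0, 297.0])]
row_short [(0.68, [225.0, 316.0]), (0.58, [192.0, 234.0])]
row_medium [(0.91, [213.0, 303.0])]
row_long [(0.85, [201.0, 285.0]), (0.3, [226.0, 316.0])]
short_a [(0.63, [269.0, 386.0]), (0.53, [308.0, 381.0])]
medium_a [(0.9, [297.0, 323.0])]
long_a [(0.91, [322.0, 341.0]), (0.84, [367.0, 460.0]), (0.78, [265.0, 314.0]), (0.77, [279.0, 359.0]), (0.71, [390.0, 267.0])]
phone [(0.94, [231.0, 231.0])]
screwdriver [(0.8, [332.0, 291.0])]
spudger [(0.66, [216.0, 209.0]), (0.21, [231.0, 228.0])]
screw_jar [(0.61, [230.0, 388.0]), (0.21, [263.0, 387.0])]
dispenser [(0.84, [215.0, 366.0]), (0.34, [307.0, 384.0])]
flask [(0.88, [254.0, 419.0]), (0.62, [228.0, 314.0])]
tape_roll [(0.66, [192.0, 231.0]), (0.61, [293.0, 325.0])]
top 57.73409195884503 315.7305591135029 238.906717643682
[... 915 characters left out ...]
[277.0, 150.0])]
{'time': 1.9, 'joint_positions': array([ 1.16597996e+00,  3.42010019e-01,  1.52407209e+00, -3.30390869e-06,
        1.27538755e+00, -1.46016572e-01]), 'dq': array([-0.00191098, -0.00058669, -0.00094438,  0.00011466,  0.0004542 ,
       -0.00075603]), 'tau': array([ 2.48101906e-04, -4.31124330e+01, -2.44480544e+01,  7.18508684e-02,
        4.83321457e-02,  1.81707287e-05]), 'tool_pos': array([134.36170979, 507.55570788, 201.14506277]), 'tcp_rot': array([3.14147143e+00, 2.10221263e-05, 2.88279382e+00]), 'contact_force': array([ 0.90247875, -0.19375866, -0.18509441]), 'moment': array([-0.03294797, -0.01604784, -0.02245416]), 'finger_force': 0.0, 'grip_width': 91.70032974616113}
```

```bash
python3 -c "
import cv2
a=cv2.imread('pics/top0.png');cv2.imwrite('pics/top0c.png',cv2.resize(a[110:380,110:560],(800,480),interpolation=cv2.INTER_CUBIC))
a=cv2.imread('pics/side0.png');cv2.imwrite('pics/side0c.png',cv2.resize(a[150:450,150:520],(740,600),interpolation=cv2.INTER_CUBIC))"
```

```text
(no output)
```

View pics/top0c.png

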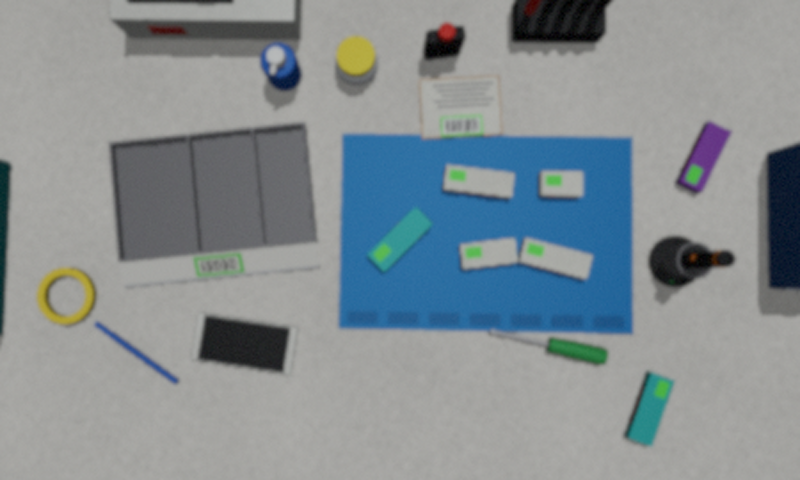

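View pics/side0c.png

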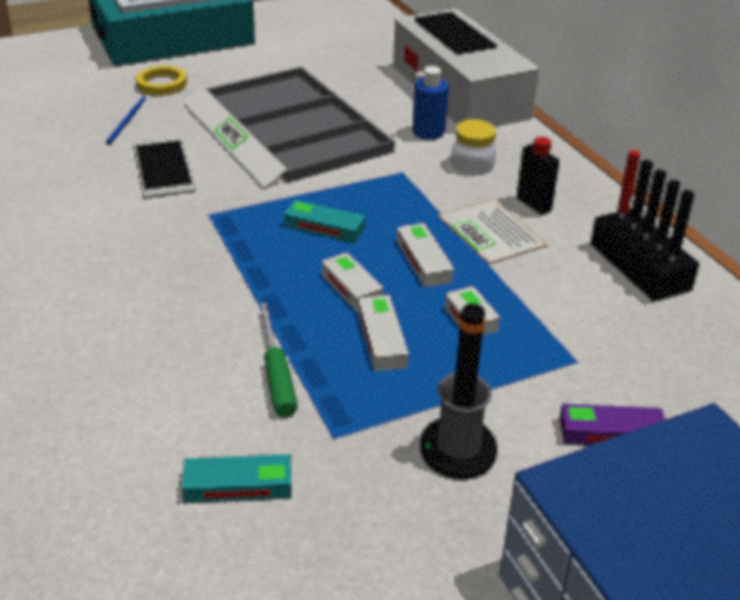

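The top view shows four white cartons on the blue mat. By apparent length, two are long, one is medium and one is short. The purple and turquoise ones are look-alikes. The pen holder is at the right, around (255,492) px, and the tray is at the left. Next I'll measure everything precisely.

```bash
cat >> h.py <<'E'
def rects(c,mask,z,lo,hi):
    """min-area rects (on plane z, in world mm) of mask blobs"""
    out=[]
    cs,_=cv2.findContours(mask.astype(np.uint8),cv2.RETR_EXTERNAL,cv2.CHAIN_APPROX_NONE)
    for k in cs:
        if len(k)<6: continue
        P=np.array([onz(c,(p[0][1],p[0][0]),z)[:2] for p in k],np.float32)
        (x,y),(w,h),a=cv2.minAreaRect(P)
        if w<h: w,h,a=h,w,a+90
        if lo<w<hi: out.append((round(x,1),round(y,1),round(w),round(h),round((a+90)%180-90,1)))
    return out
def cartons(c,z=22):
    """white boxes incl. their green sticker, on mat; split touching ones by hand"""
    h=cv2.cvtColor(cv2.resize(c['frame'],None,fx=1,fy=1),cv2.COLOR_RGB2HSV)
    return h
E
python3 - <<'E'
from h import *
t=cam('top'); 
for n in ['scanner','holder','note_code','tray_ticket','tray']:
    for d in trace(n,'top')[:2]: print(n,round(float(d['p']),2),np.round(d['at']),rects(t,d['mask'],{'note_code':3,'tray_ticket':15,'tray':20}.get(n,12),5,500))
for n in ['short_a','medium_a','long_a']:
    for d in trace(n,'top'): print(n,round(float(d['p']),2),np.round(d['at']),rects(t,d['mask'],22,5,500), t['frame'][d['mask']].mean(0).round())
s=cam('side')
for n in ['scanner','holder','note_code','tray_ticket']:
    for d in trace(n,'side')[:2]:
        ys,xs=np.where(d['mask']); print(n,round(float(d['p']),2),np.round(d['at']),ys.min(),ys.max(),xs.min(),xs.max())
for n,a,b in [('holder',(255,492),(376,375)),('note',(178,366),(267,386)),('ticket',(258,234),(215,265)),('tray',(217,233),(212,297)),('rs',(212,272),(225,316)),('rm',(219,238),(213,303)),('rl',(224,197),(201,285)),('tail',(255,519),(307,386))]:
    p,e=tri(t,a,s,b); print(n,p.round(1),round(e,1))
# green stickers
for c,nm in((t,'top'),(s,'side')):
    h=cv2.cvtColor(c['frame'],cv2.COLOR_RGB2HSV); m=cv2.inRange(h,(50,110,90),(75,255,255))
    n,l,st,ce=cv2.connectedComponentsWithStats(m)
    print(nm,[(st[i,4],ce[i][::-1].round(1).tolist()) for i in range(1,n) if st[i,4]>15])
E
```

```text
scanner 0.56 [256. 506.] [(501.8, -487.6, 78, 26, -82.2)]
holder 0.73 [254. 489.] [(500.9, -448.7, 87, 70, -89.0)]
note_code 0.61 [181. 369.] [(696.4, -131.5, 58, 29, -89.2)]
tray_ticket 0.87 [261. 231.] [(482.2, 223.0, 294, 37, -83.1)]
tray_ticket 0.36 [280. 141.] [(434.5, 445.9, 87, 83, -88.9)]
tray 0.6 [225. 230.] [(570.1, 230.9, 296, 218, -83.2)]
short_a 0.54 [213. 425.] [(605.9, -274.7, 62, 39, -89.1)] [148. 164. 149.]
medium_a 0.88 [252. 383.] [(505.1, -170.0, 81, 37, -81.4)] [152. 166. 153.]
medium_a 0.47 [210. 377.] [(610.1, -153.9, 103, 40, 86.8)] [152. 163. 154.]
long_a 0.83 [339. 478.] [(288.3, -399.3, 99, 44, -18.7)] [ 54. 132. 121.]
long_a 0.73 [196. 509.] [(650.6, -479.6, 105, 42, -26.5)] [ 98.  77. 120.]
long_a 0.7 [212. 378.] [(609.5, -155.3, 101, 40, 85.9)] [153. 164. 154.]
long_a 0.6 [244. 333.] [(523.3, -42.6, 97, 35, -44.0)] [ 57. 152. 142.]
scanner 0.96 [328. 385.] 302 353 376 392
holder 0.73 [190. 228.] 183 197 218 242
holder 0.66 [369. 377.] 338 388 360 398
note_code 0.7 [267. 386.] 261 274 377 395
tray_ticket 0.59 [217. 267.] 195 241 244 289
holder [ 496.4 -449.6    2.9] 13.3
note [ 701.6 -124.2   -5.3] 0.8
ticket [482.  217.2  20.5] 1.3
tray [589.2 227.    4.1] 4.1
rs [605.8 122.3  10.1] 1.2
rm [592.3 209.5   8.4] 14.4
rl [ 5.762e+02  3.210e+02 -4.000e-01] 10.0
tail [ 497.9 -447.3  172.5] 0.3
top [(np.int32(45), [207.9, 499.9]), (np.int32(27), [208.3, 367.1]), (np.int32(31), [211.0, 421.2]), (np.int32(56), [251.6, 324.6]), (np.int32(31), [250.1, 410.8]), (np.int32(27), [251.6, 376.1]), (np.int32(234), [307.1, 434.9]), (np.int32(59), [328.5, 481.8])]
side [(np.int32(31), [253.3, 300.9]), (np.int32(25), [265.6, 358.8]), (np.int32(29), [281.1, 322.2]), (np.int32(36), [298.6, 384.7]), (np.int32(36), [302.4, 339.8]), (np.int32(262), [338.5, 289.7]), (np.int32(68), [356.5, 440.5]), (np.int32(97), [385.8, 285.6])]
```

```bash
python3 - <<'E'
from h import *
t=cam('top');s=cam('side')
C={}
for c,nm,bx in((t,'top',{'note':(165,195,350,385),'tick':(245,275,215,252)}),(s,'side',{'note':(252,285,368,402),'tick':(200,232,250,282)})):
    f=c['frame'].astype(int)
    g=f[:,:,1]-np.maximum(f[:,:,0],f[:,:,2])
    for k,(a,b,d,e) in bx.items():
        m=(g[a:b,d:e]>25).astype(np.uint8)
        P=np.argwhere(m)[:,::-1].astype(np.float32)
        (x,y),wh,an=cv2.minAreaRect(cv2.convexHull(P)); C[k,nm]=(y+a,x+d)
        print(k,nm,C[k,nm],wh,m.sum())
        if nm=='top': print(rects(t,np.pad(cv2.morphologyEx(m,cv2.MORPH_CLOSE,np.ones((9,9))),((a,480-b),(d,640-e))),3 if k=='note' else 15,20,100))
for k in('note','tick'):
    p,e=tri(t,C[k,'top'],s,C[k,'side']);print(k,p.round(1),e.round(1))
# white cartons (top): white or green on blue mat
f=t['frame'].astype(int); 
m=np.zeros((480,640),np.uint8); m[190:290,305:462]=1
white=((f[:,:,0]>105)|(f[:,:,1]-f[:,:,2]>15))&(m>0)
w=white.astype(np.uint8)
for z in(22,): print('cart',rects(t,w,z,30,250))
# tray dark
g=cv2.cvtColor(t['frame'],cv2.COLOR_RGB2GRAY); a=(slice(175,262),slice(165,292))
d=np.zeros((480,640),np.uint8); d[a]=g[a]<120; d=cv2.morphologyEx(d,cv2.MORPH_CLOSE,np.ones((5,5))); d=cv2.morphologyEx(d,cv2.MORPH_OPEN,np.ones((9,9)))
print('tray z20',rects(t,d,20,150,400),'z0',rects(t,d,0,150,400))
print(g[220,165:290])
E
```

```text
note top (180.2543649673462, 369.41271591186523) (11.535591125488281, 23.370807647705078) 86
[(694.7, -136.8, 70, 31, -86.3)]
tick top (258.44059467315674, 232.59405899047852) (11.144416809082031, 26.96550941467285) 128
[(480.9, 227.0, 81, 29, -83.3)]
note side (267.00000190734863, 386.5) (21.920310974121094, 9.192388534545898) 80
tick side (216.5, 265.00000190734863) (14.849241256713867, 10.60660171508789) 76
note [ 695.6 -133.2    1.9] 2.1
tick [482.  222.1  12.9] 1.0
cart [(503.0, -224.7, 192, 52, 85.8), (607.3, -277.2, 62, 36, -89.1), (609.6, -156.5, 102, 38, 83.7)]
tray z20 [(588.6, 233.3, 291, 176, -83.1)] z0 [(590.7, 237.7, 296, 179, -83.1)]
[169 168 167 168 166 167 165 157 136 103  72  66  82  93  96  96  98  97
  98  99  96  97  97  96  97  97  97  98  97  97  99  98  96  96 100  98
 100  98 100  99  98  99 100  99 100 101 100 101  99  99 101 100  97  91
  79  78  89  98 102 100  98 102 101 101 101 103 101 100 103 103 102 103
 103 103 103 103 102 104 102 103 103 104 104 104 104 104 103 104 102 101
  93  88  94 101 105 104 103 105 107 106 106 105 107 106 106 105 105 107
 106 106 106 105 108 106 108 108 106 105 104 103 118 148 161 167 166]
```

Call:
play_rows --rows '[[[0.5,-1,1],[0,0,0]],[[1,-1,1],[0,0,0]],[[1,-1,1],[0,0,0]],[[1,-1,0],[0,0,0]],[[1,-1,0],[0,0,0]],[[1,-1,0],[0,0,0]],[[1,-1,0],[0,0,0]],[[1,-1,0],[0,0,0]],[[1,-1,0],[0,0,0]],[[1,-1,0],[0,0,0]],[[1,-1,0],[0,0,0]],[[1,-1,0],[0,0,0]]]'

```text
time: 4.2
tool_pos: [480.2, 146.4, 291.2]
tcp_rot: [3.141, 0.0, 2.883]
contact_force: [0.6, 0.8, -0.3]
grip_width: 91.4
finger_force: 0.0
```

Call:
play_rows --rows '[[[0.03,-0.99,0],[0,0,-0.46]],[[0.03,-0.99,0],[0,0,-0.46]],[[0.03,-0.99,0],[0,0,-0.46]],[[0.03,-0.99,0],[0,0,-0.46]],[[0.03,-0.99,0],[0,0,-0.46]],[[0.03,-0.99,0],[0,0,-0.46]],[[0.03,-0.99,0],[0,0,-0.46]],[[0.03,-0.99,0],[0,0,-0.46]],[[0.03,-0.99,0],[0,0,-0.46]],[[0.03,-0.99,0],[0,0,-0.46]]]'

```text
time: 5.45
tool_pos: [488.3, -150.4, 291.2]
tcp_rot: [3.141, 0.0, 2.238]
contact_force: [0.2, 0.3, 0.3]
grip_width: 92.0
finger_force: 0.0
```

Call:
play_rows --rows '[[[0.03,-0.99,0],[0,0,-0.46]],[[0.03,-0.99,0],[0,0,-0.46]],[[0.03,-0.99,0],[0,0,-0.46]],[[0.03,-0.99,0],[0,0,-0.46]],[[0.03,-0.99,0],[0,0,-0.46]],[[0.03,-0.99,0],[0,0,-0.46]],[[0.03,-0.99,0],[0,0,-0.46]],[[0.03,-0.99,0],[0,0,-0.46]],[[0.03,-0.99,0],[0,0,-0.46]],[[0.03,-0.99,0],[0,0,-0.46]],[[0,0,0],[0,0,0]]]'

```text
time: 6.82
tool_pos: [496.7, -448.2, 289.8]
tcp_rot: [-3.141, -0.001, 1.596]
contact_force: [0.2, -0.5, -0.9]
grip_width: 91.7
finger_force: 0.0
```

```bash
python3 - <<'E'
from h import *
o=get_obs();print(o['tool_pos'],o['tcp_rot'],o['joint_positions'])
t=cam('top');s=cam('side','s1')
for c in(t,s):
    f=c['frame'].astype(int); m=(f[:,:,0]-f[:,:,2]>60)&(f[:,:,0]-f[:,:,1]>25)
    n,l,st,ce=cv2.connectedComponentsWithStats(m.astype(np.uint8)); print([(st[i,4],ce[i][::-1].round(1)) for i in range(1,n) if st[i,4]>5])
for z in(80,172): print(proj(t,(498,-447.5,z)),proj(s,(498,-447.5,z)))
E
```

```text
[ 496.7243193  -448.19860119  289.79692034] [-3.14059748e+00 -8.20146184e-04  1.59587249e+00] [-8.48409745e-01  5.92749278e-01  8.80395092e-01 -2.37368723e-04
  1.66971604e+00 -8.73509612e-01]
[(np.int32(1940), array([ 82.6, 440. ])), (np.int32(169), array([ 81.7, 145.7])), (np.int32(24), array([104.4, 413.7])), (np.int32(76), array([127.6, 361. ]))]
[(np.int32(269), array([ 60. , 229.2])), (np.int32(611), array([ 62.1, 263.7])), (np.int32(29), array([ 96., 141.])), (np.int32(13), array([ 97.5, 125.2])), (np.int32(171), array([103.9,  59.8])), (np.int32(15), array([ 98.5, 115.2])), (np.int32(9), array([108.6,   9.9])), (np.int32(7), array([114. , 199.3])), (np.int32(186), array([143.2, 290.2])), (np.int32(11), array([188. , 220.8])), (np.int32(10), array([187.9, 240. ])), (np.int32(6), array([205. , 417.5])), (np.int32(10), array([207.3,   1.5])), (np.int32(11), array([217.2, 385.5])), (np.int32(262), array([234.2, 456.1])), (np.int32(1009), array([324.7, 569.4])), (np.int32(41), array([313.5, 385. ])), (np.int32(7), array([368.9, 446.4])), (np.int32(10), array([397. , 261.5])), (np.int32(7), array([396., 280.]))]
[np.float64(255.99778430077873), np.float64(502.0949602502659)] [np.float64(345.56691702041564), np.float64(381.8670639778765)]
[np.float64(255.03773841047206), np.float64(518.9837915193667)] [np.float64(307.26357483539346), np.float64(386.1593825882496)]
```

Call:
play_rows --rows '[[[0,0,-0.7],[0,0,0]],[[0,0,-0.8],[0,0,0]],[[0,0,-0.8],[0,0,0]],[[0,0,-0.8],[0,0,0]],[[0,0,-0.8],[0,0,0]],[[0,0,-0.7],[0,0,0]],[[0,0,-0.5],[0,0,0]],[[0,0,-0.1],[0,0,0]],[[0,0,0],[0,0,0]]]'

```text
time: 8.05
tool_pos: [497.7, -446.4, 135.8]
tcp_rot: [3.141, 0.001, 1.599]
contact_force: [0.0, -0.6, -0.9]
grip_width: 92.0
finger_force: 0.0
```

Call:
play_rows --hand -1 --rows '[[[0,0,0],[0,0,0]],[[0,0,0],[0,0,0]],[[0,0,0],[0,0,0]],[[0,0,0],[0,0,0]],[[0,0,0],[0,0,0]],[[0,0,0],[0,0,0]],[[0,0,0],[0,0,0]],[[0,0,0],[0,0,0]]]'

```text
time: 9.05
tool_pos: [497.3, -446.5, 135.1]
tcp_rot: [3.142, -0.0, 1.598]
contact_force: [-0.8, -0.3, -0.7]
grip_width: 21.2
finger_force: 30.0
```

Call:
play_rows --rows '[[[0,0,0.3],[0,0,0]],[[0,0,0.7],[0,0,0]],[[0,0,1],[0,0,0]],[[0,0,1],[0,0,0]],[[0,0,1],[0,0,0]],[[0,0,1],[0,0,0]],[[0,0,0],[0,0,0]],[[0,0,0],[0,0,0]]]'

```text
time: 10.05
tool_pos: [497.0, -446.2, 283.8]
tcp_rot: [-3.14, -0.001, 1.598]
contact_force: [-0.0, 0.5, -0.3]
grip_width: 21.0
finger_force: 30.0
```

```bash
python3 - <<'E'
from h import *
o=get_obs();p=o['tool_pos'];print(p,o['tcp_rot'],o['grip_width'])
s=cam('side');t=cam('top')
n=p+[0,0,-123]; print('nose',proj(s,n),proj(t,n),'tcp',proj(s,p))
for c in 'side','top': print(c,[(round(float(d['p']),2),np.round(d['at'],1).tolist()) for d in pinpoint('scanner',c)])
r,q=[int(v) for v in proj(s,n)]
a=s['frame'][max(r-100,0):r+50,q-75:q+75]; cv2.imwrite('pics/pen1.png',cv2.resize(a,(600,600))[:,:,::-1]); print(r-100,q-75)
E
```

```text
[ 497.04061157 -446.15068424  283.8226238 ] [-3.14047209e+00 -1.37470522e-03  1.59820373e+00] 21.044344961806146
nose [np.float64(311.82766852688655), np.float64(384.7581206597174)] [np.float64(255.5824767594539), np.float64(516.157564913618)] tcp [np.float64(253.95914981874623), np.float64(391.1686297923768)]
side [(0.95, [311.2, 386.1]), (0.59, [375.1, 375.7]), (0.29, [231.9, 227.1])]
top [(0.62, [255.9, 517.1])]
211 309
```

View pics/pen1.png

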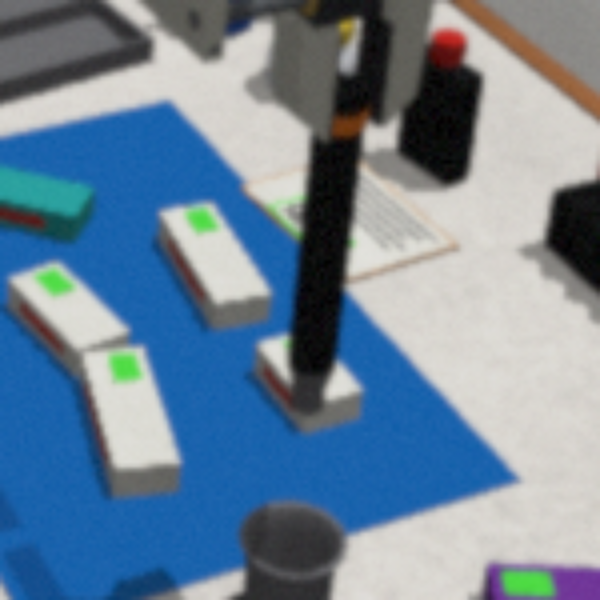

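Call:
play_rows --rows '[[[0.3,0.5,0],[0,0,0]],[[0.6,0.9,0],[0,0,0]],[[0.6,0.94,0],[0,0,0]],[[0.6,0.94,0],[0,0,0]],[[0.6,0.94,0],[0,0,0]],[[0.6,0.94,0],[0,0,0]],[[0.6,0.94,0],[0,0,0]],[[0.6,0.94,0],[0,0,0]],[[0.6,0.94,0],[0,0,0]],[[0.6,0.94,0],[0,0,0]],[[0.6,0.94,0],[0,0,0]],[[0.3,0.54,0],[0,0,0]]]'

```text
time: 11.75
tool_pos: [696.0, -131.6, 284.7]
tcp_rot: [-3.141, -0.001, 1.601]
contact_force: [0.2, 0.5, -0.6]
grip_width: 21.1
finger_force: 30.0
```

Call:
play_rows --rows '[[[0,0,-0.4],[0,0,0]],[[0,0,-0.7],[0,0,0]],[[0,0,-0.8],[0,0,0]],[[0,0,-0.8],[0,0,0]],[[0,0,-0.6],[0,0,0]],[[0,0,-0.3],[0,0,0]],[[0,0,0],[0,0,0]],[[0,0,0],[0,0,0]],[[0,0,0],[0,0,0]]]'

```text
time: 12.88
tool_pos: [695.7, -134.7, 178.1]
tcp_rot: [3.14, 0.001, 1.598]
contact_force: [0.4, 0.0, 0.3]
grip_width: 21.1
finger_force: 30.0
```

```bash
python3 - <<'E'
from h import *
o=get_obs();p=o['tool_pos'];print(p,o['tcp_rot'])
s=cam('side');t=cam('top')
n=p+[0,0,-123]; q=[695.5,-133.3,3]; print('nose',proj(s,n),proj(t,n),'label',proj(s,q),proj(t,q))
for c in 'side','top': print(c,[(round(float(d['p']),2),np.round(d['at'],1).tolist()) for k in ('scanner','note_code') for d in pinpoint(k,c)])
a=s['frame'][190:290,330:430]; cv2.imwrite('pics/pen2.png',cv2.resize(a,(600,600))[:,:,::-1])
E
```

```text
[ 695.69205201 -134.65730582  178.10492938] [3.13994051e+00 5.81148352e-04 1.59822279e+00]
nose [np.float64(250.12376102012246), np.float64(388.25754362417103)] [np.float64(175.70765123549353), np.float64(372.32507222107483)] label [np.float64(266.7563084522067), np.float64(386.13244969083166)] [np.float64(179.855329195507), np.float64(369.6690197650318)]
side [(0.86, [252.3, 388.7]), (0.65, [265.4, 385.0]), (0.32, [215.9, 206.4])]
top [(0.49, [175.6, 369.6]), (0.19, [212.2, 272.9])]
```

View pics/pen2.png

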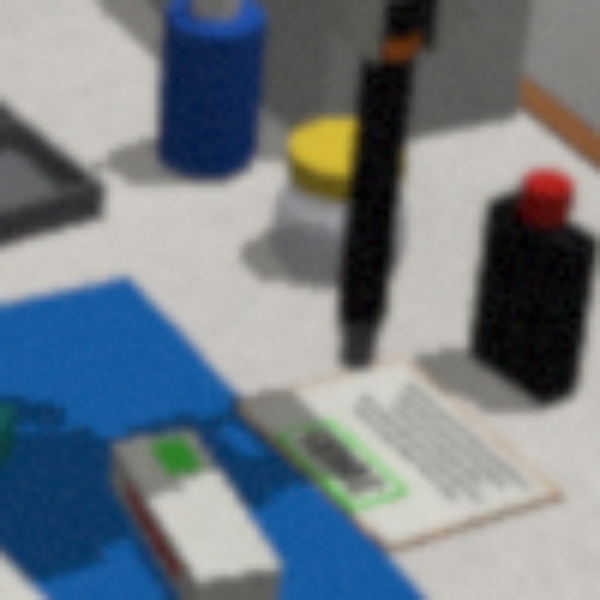

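Call:
play_rows --rows '[[[0,0,0],[0,0,0]],[[0,0,0],[0,0,0]],[[0,0,0],[0,0,0]],[[0,0,0],[0,0,0]],[[0,0,0],[0,0,0]],[[0,0,0],[0,0,0]],[[0,0,0],[0,0,0]],[[0,0,0],[0,0,0]],[[0,0,0],[0,0,0]],[[0,0,0],[0,0,0]],[[0,0,0],[0,0,0]],[[0,0,0],[0,0,0]]]'

```text
time: 14.68
tool_pos: [695.3, -134.5, 177.1]
tcp_rot: [3.142, 0.0, 1.598]
contact_force: [0.2, -1.4, -0.5]
grip_width: 21.2
finger_force: 30.0
```

Call:
play_rows --rows '[[[0,0,0],[0,0,0]],[[0,0,0],[0,0,0]],[[0,0,0],[0,0,0]],[[0,0,0],[0,0,0]],[[0,0,0.5],[0,0,0]],[[0,0,1],[0,0,0]],[[0,0,1],[0,0,0]],[[0,0,1],[0,0,0]],[[0,0,0.5],[0,0,0]],[[0,0,0],[0,0,0]]]'

```text
time: 15.92
tool_pos: [695.9, -134.6, 299.8]
tcp_rot: [3.137, 0.001, 1.598]
contact_force: [-0.0, -0.3, -2.0]
grip_width: 20.8
finger_force: 30.0
```

Call:
play_rows --rows '[[[-0.8,0.93,0],[0.0375,-0.31,0]],[[-0.8,0.93,0],[0.0375,-0.31,0]],[[-0.8,0.93,0],[0.0375,-0.31,0]],[[-0.8,0.93,0],[0.0375,-0.31,0]],[[-0.8,0.93,0],[0.0375,-0.31,0]],[[-0.8,0.93,0],[0.0375,-0.31,0]],[[-0.8,0.93,0],[0.0375,-0.31,0]],[[-0.8,0.93,0],[0.0375,-0.31,0]],[[-0.8,0.93,0],[0.0375,-0.31,0]],[[-0.8,0.93,0],[0.0375,-0.31,0]],[[-0.8,0.93,0],[0.0375,-0.31,0]],[[-0.8,0.93,0],[0.0375,-0.31,0]]]'

```text
time: 17.42
tool_pos: [405.9, 200.7, 296.7]
tcp_rot: [2.619, -0.047, 1.61]
contact_force: [0.9, 0.7, -1.3]
grip_width: 21.3
finger_force: 30.0
```

Call:
play_rows --rows '[[[-0.39,0.39,-0.3],[0,0,0]],[[0,0,-0.8],[0,0,0]],[[0,0,-0.8],[0,0,0]],[[0,0,-0.8],[0,0,0]],[[0,0,-0.8],[0,0,0]],[[0,0,-0.6],[0,0,0]],[[0,0,-0.4],[0,0,0]],[[0,0,0],[0,0,0]],[[0,0,0],[0,0,0]]]'

```text
time: 18.55
tool_pos: [395.7, 212.1, 162.5]
tcp_rot: [2.62, -0.047, 1.611]
contact_force: [0.1, 0.1, -0.8]
grip_width: 21.1
finger_force: 30.0
```

```bash
python3 - <<'E'
from h import *
from scipy.spatial.transform import Rotation as Ro
o=get_obs();p=o['tool_pos'];z=Ro.from_euler('xyz',o['tcp_rot']).as_matrix()[:,2];print(p,o['tcp_rot'],z,o['joint_positions'])
s=cam('side','s3');t=cam('top')
n=p+123*z; q=[482,222,14]; m=p+173*z; print('axis@50',m,'nose',n,proj(s,n),proj(t,n),'label',proj(s,q),proj(t,q))
for c in 'side','top': print(c,[(round(float(d['p']),2),np.round(d['at'],1).tolist()) for k in ('scanner','tray_ticket') for d in pinpoint(k,c)])
a=s['frame'][150:250,210:310]; cv2.imwrite('pics/pen3.png',cv2.resize(a,(600,600))[:,:,::-1])
a=t['frame'][210:310,180:280]; cv2.imwrite('pics/pen3t.png',cv2.resize(a,(600,600))[:,:,::-1])
E
```

```text
[395.71967577 212.0992283  162.53448384] [ 2.6197584  -0.04658427  1.61067059] [ 0.4964656   0.06020841 -0.86596585] [ 0.44315174  0.02639369  2.20182424 -0.38102323  0.44027358  0.72257922]
axis@50 [481.60822427 222.51528312  12.72239141] nose [456.78494436 219.50486265  56.02068402] [np.float64(205.55732980250843), np.float64(256.14834624122176)] [np.float64(268.04000878543053), np.float64(229.73342280216326)] label [np.float64(216.1814599371831), np.float64(264.81224345174496)] [np.float64(258.2532547185451), np.float64(232.59102445206142)]
side [(0.59, [204.4, 259.0]), (0.27, [232.2, 388.4]), (0.73, [214.8, 266.7])]
top [(0.71, [312.5, 189.3]), (0.63, [269.3, 228.7]), (0.18, [210.7, 379.4]), (0.96, [257.0, 235.1]), (0.68, [215.5, 239.3])]
```

View pics/pen3.png

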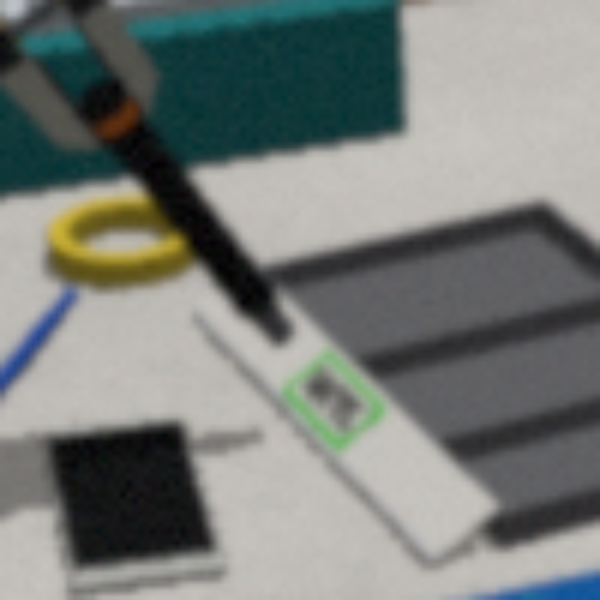

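Call:
play_rows --rows '[[[0,0,0],[0,0,0]],[[0,0,0],[0,0,0]],[[0,0,0],[0,0,0]],[[0,0,0],[0,0,0]],[[0,0,0],[0,0,0]],[[0,0,0],[0,0,0]],[[0,0,0],[0,0,0]],[[0,0,0],[0,0,0]],[[0,0,0],[0,0,0]],[[0,0,0],[0,0,0]],[[0,0,0],[0,0,0]],[[0,0,0],[0,0,0]]]'

```text
time: 20.35
tool_pos: [395.7, 212.0, 162.2]
tcp_rot: [2.62, -0.046, 1.611]
contact_force: [-0.6, -0.3, -1.1]
grip_width: 21.0
finger_force: 30.0
```

Call:
play_rows --rows '[[[0,0,0],[0,0,0]],[[0,0,0],[0,0,0]],[[0,0,0],[0,0,0]],[[0,0,0],[0,0,0]],[[0,0,0.5],[0,0,0]],[[0,0,1],[0,0,0]],[[0,0,1],[0,0,0]],[[0,0,1],[0,0,0]],[[0,0,0.5],[0,0,0]],[[0,0,0],[0,0,0]]]'

```text
time: 21.6
tool_pos: [396.1, 212.3, 283.2]
tcp_rot: [2.618, -0.047, 1.611]
contact_force: [0.2, 1.1, -1.5]
grip_width: 21.3
finger_force: 30.0
```

Call:
play_rows --rows '[[[0.14,-0.915,0.02],[-0.019,0.155,0]],[[0.14,-0.915,0.02],[-0.019,0.155,0]],[[0.14,-0.915,0.02],[-0.019,0.155,0]],[[0.14,-0.915,0.02],[-0.019,0.155,0]],[[0.14,-0.915,0.02],[-0.019,0.155,0]],[[0.14,-0.915,0.02],[-0.019,0.155,0]],[[0.14,-0.915,0.02],[-0.019,0.155,0]],[[0.14,-0.915,0.02],[-0.019,0.155,0]],[[0.14,-0.915,0.02],[-0.019,0.155,0]],[[0.14,-0.915,0.02],[-0.019,0.155,0]],[[0.14,-0.915,0.02],[-0.019,0.155,0]],[[0.14,-0.915,0.02],[-0.019,0.155,0]]]'

```text
time: 23.1
tool_pos: [445.6, -118.3, 288.0]
tcp_rot: [2.884, -0.024, 1.601]
contact_force: [0.9, -0.1, -1.0]
grip_width: 21.4
finger_force: 30.0
```

Call:
play_rows --rows '[[[0.14,-0.915,0],[-0.019,0.155,0]],[[0.14,-0.915,0],[-0.019,0.155,0]],[[0.14,-0.915,0],[-0.019,0.155,0]],[[0.14,-0.915,0],[-0.019,0.155,0]],[[0.14,-0.915,0],[-0.019,0.155,0]],[[0.14,-0.915,0],[-0.019,0.155,0]],[[0.14,-0.915,0],[-0.019,0.155,0]],[[0.14,-0.915,0],[-0.019,0.155,0]],[[0.14,-0.915,0],[-0.019,0.155,0]],[[0.14,-0.915,0],[-0.019,0.155,0]],[[0.14,-0.7,0],[-0.019,0.155,0]],[[0.14,-0.5,0],[-0.019,0.155,0]]]'

```text
time: 24.6
tool_pos: [496.2, -428.9, 287.1]
tcp_rot: [-3.139, -0.001, 1.597]
contact_force: [-0.0, -0.3, -0.2]
grip_width: 20.9
finger_force: 30.0
```

Call:
play_rows --rows '[[[0,-0.6,0],[0,0,0]],[[0,0,0],[0,0,0]],[[0,0,0],[0,0,0]],[[0,0,0],[0,0,0]]]'

```text
time: 25.1
tool_pos: [496.5, -445.1, 289.4]
tcp_rot: [3.142, 0.001, 1.599]
contact_force: [-0.6, 0.0, -1.2]
grip_width: 21.0
finger_force: 30.0
```

Call:
play_rows --rows '[[[0.02,-0.04,-0.5],[0,0,0]],[[0,0,-0.8],[0,0,0]],[[0,0,-0.8],[0,0,0]],[[0,0,-0.6],[0,0,0]],[[0,0,-0.5],[0,0,0]],[[0,0,-0.5],[0,0,0]],[[0,0,-0.5],[0,0,0]],[[0,0,-0.5],[0,0,0]],[[0,0,-0.3],[0,0,0]],[[0,0,0],[0,0,0]]]'

```text
time: 26.35
tool_pos: [496.8, -446.8, 138.5]
tcp_rot: [-3.141, -0.0, 1.598]
contact_force: [0.2, -0.9, -0.7]
grip_width: 21.0
finger_force: 30.0
```

Call:
play_rows --rows '[[[0,0,-0.07],[0,0,0]],[[0,0,0],[0,0,0]],[[0,0,0],[0,0,0]]]'

```text
time: 26.72
tool_pos: [497.2, -447.2, 137.7]
tcp_rot: [3.141, 0.001, 1.598]
contact_force: [0.2, 0.3, -0.6]
grip_width: 20.8
finger_force: 30.0
```

Call:
play_rows --hand 1 --rows '[[[0,0,0],[0,0,0]],[[0,0,0],[0,0,0]],[[0,0,0],[0,0,0]],[[0,0,0],[0,0,0]],[[0,0,0],[0,0,0]],[[0,0,0.5],[0,0,0]],[[0,0,1],[0,0,0]],[[0,0,1],[0,0,0]],[[0,0,1],[0,0,0]],[[0,0,1],[0,0,0]],[[-1,0,0.5],[0,0,0]],[[-1,0,0],[0,0,0]]]'

```text
time: 28.22
tool_pos: [436.9, -447.5, 290.1]
tcp_rot: [3.139, 0.005, 1.599]
contact_force: [0.4, -0.4, -0.2]
grip_width: 92.0
finger_force: 0.0
```

Call:
play_rows --rows '[[[-1,0,0],[0,0,0]],[[-0.5,0,0],[0,0,0]],[[0,0,0],[0,0,0]],[[0,0,0],[0,0,0]]]'

```text
time: 28.72
tool_pos: [392.9, -447.1, 287.4]
tcp_rot: [3.141, 0.001, 1.599]
contact_force: [0.1, 1.4, 0.6]
grip_width: 91.7
finger_force: 0.0
```

```bash
cat >> h.py <<'E'
def white(t):
    f=t['frame'].astype(int); m=np.zeros((480,640),bool); m[186:294,303:470]=1
    return (((f[:,:,0]>105)|((f[:,:,1]-f[:,:,2]>15)&(f[:,:,0]>70)))&m).astype(np.uint8)
E
python3 - <<'E'
from h import *
o=get_obs();print(o['tool_pos'],o['tcp_rot'],o['grip_width'])
t=cam('top');s=cam('side')
print(rects(t,white(t),22,30,250))
for k in 'short_a','medium_a','long_a','scanner':
  print(k,[(round(float(d['p']),2),np.round(d['at'],1).tolist()) for d in pinpoint(k,'top')],[(round(float(d['p']),2),np.round(d['at'],1).tolist()) for d in pinpoint(k,'side')])
a=t['frame'][180:300,310:470];b=s['frame'][230:350,290:450]
cv2.imwrite('pics/c4.png',cv2.resize(np.hstack([a,b]),(800,300))[:,:,::-1])
E
```

```text
[ 392.86702876 -447.07202887  287.35740748] [3.14095604e+00 9.82771667e-04 1.59890635e+00] 91.6768538978559
[(502.6, -224.7, 192, 53, 86.5), (607.3, -277.2, 62, 36, -89.1), (609.8, -156.5, 103, 38, 83.7), (672.7, -111.7, 83, 5, -89.2)]
short_a [(0.53, [215.5, 423.0]), (0.38, [223.2, 198.6]), (0.26, [254.5, 418.8]), (0.15, [257.2, 492.4])] [(0.62, [308.1, 383.6])]
medium_a [(0.92, [250.6, 384.2])] [(0.72, [294.5, 323.9])]
long_a [(0.92, [210.4, 379.8]), (0.88, [259.1, 422.8]), (0.85, [243.8, 333.0]), (0.82, [336.0, 474.9]), (0.72, [198.5, 502.9])] [(0.94, [393.3, 268.2]), (0.92, [267.1, 310.0]), (0.83, [279.1, 360.1]), (0.82, [319.5, 339.1]), (0.81, [368.4, 458.9])]
scanner [(0.65, [256.0, 233.6]), (0.49, [259.0, 493.0])] []
```

View pics/c4.png

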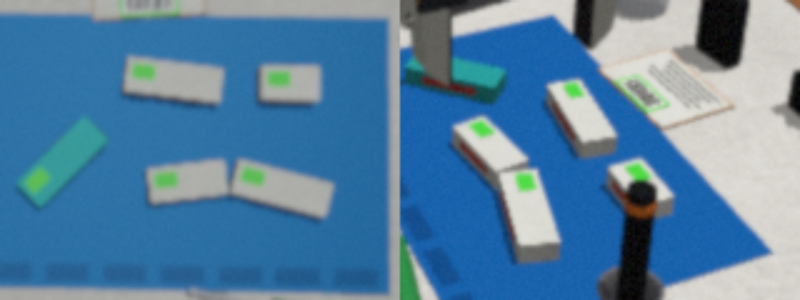

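```bash
cat >> h.py <<'E'
def split(t,col):
    w=white(t); w1=w.copy(); w1[:,col:]=0; w2=w.copy(); w2[:,:col]=0
    return rects(t,w1,22,55,120),rects(t,w2,22,55,120)
E
python3 - <<'E'
from h import *
t=cam('top');s=cam('side')
for a,b in [((250.1,410.8),(302.4,339.8)),((208.3,367.1),(265.6,358.8)),((211,421.2),(298.6,384.7)),((251.6,376.1),(281.1,322.2))]:
    p,e=tri(t,a,s,b);print(p.round(1),round(e,1))
for c in 399,400,401,402,403,404: print(c,split(t,c)); 
w=white(t); print([(c,int(w[235:280,c].sum())) for c in range(394,410)])
E
```

```text
[ 511.5 -239.    21.4] 1.4
[ 617.9 -125.8   22.1] 1.6
[ 613.1 -265.4   21.1] 1.5
[ 506.3 -150.2   21.8] 1.9
399 ([(504.4, -169.3, 78, 38, -81.9), (609.8, -155.9, 103, 38, 83.7), (672.6, -106.5, 73, 5, -89.2)], [(500.7, -261.8, 116, 39, 77.2), (607.3, -277.2, 62, 36, -89.1)])
400 ([(504.5, -170.5, 81, 38, -81.9), (609.8, -156.3, 103, 38, 83.7), (672.6, -106.5, 73, 5, -89.2)], [(500.3, -263.5, 112, 39, 76.9), (607.3, -277.2, 62, 36, -89.1)])
401 ([(504.7, -171.4, 83, 38, -81.9), (609.8, -156.3, 103, 38, 83.7), (672.6, -106.5, 73, 5, -89.2)], [(499.6, -266.8, 105, 39, 76.3), (607.3, -277.2, 62, 36, -89.1)])
402 ([(504.7, -171.5, 83, 38, -81.9), (609.8, -156.3, 103, 38, 83.7), (672.6, -106.5, 73, 5, -89.2)], [(499.4, -267.7, 103, 39, 76.2), (607.3, -277.2, 62, 36, -89.1)])
403 ([(504.9, -172.9, 86, 38, -81.9), (609.8, -156.3, 103, 38, 83.7), (672.6, -106.5, 73, 5, -89.2)], [(499.4, -267.9, 102, 39, 76.2), (607.3, -277.2, 62, 36, -89.1)])
404 ([(505.1, -174.7, 89, 38, -81.9), (609.8, -156.3, 103, 38, 83.7), (672.6, -106.5, 73, 5, -89.2)], [(499.4, -267.9, 102, 39, 76.2), (607.3, -277.2, 62, 36, -89.1)])
[(394, 15), (395, 15), (396, 15), (397, 15), (398, 14), (399, 14), (400, 12), (401, 5), (402, 6), (403, 9), (404, 13), (405, 15), (406, 16), (407, 15), (408, 15), (409, 16)]
```

Call:
play_rows --hand 0.4 --rows '[[[0.6,1,0],[0,0,-0.32]],[[0.6,1,0],[0,0,-0.32]],[[0.6,1,0],[0,0,-0.32]],[[0.6,1,0],[0,0,-0.32]],[[0.6,1,0],[0,0,-0.32]],[[0.55,0.97,0],[0,0,-0.33]],[[0,0,-1],[0,0,0]],[[0,0,-1],[0,0,0]],[[0,0,-1],[0,0,0]],[[0,0,-1],[0,0,0]],[[0,0,-1],[0,0,0]],[[0,0,-0.5],[0,0,0]]]'

```text
time: 30.82
tool_pos: [498.0, -267.6, 120.8]
tcp_rot: [-3.14, 0.0, 1.329]
contact_force: [-0.2, -0.3, 0.6]
grip_width: 64.3
finger_force: 0.0
```

Call:
play_rows --rows '[[[0,0,0],[0,0,0]],[[0,0,0],[0,0,0]]]'

```text
time: 31.08
tool_pos: [499.2, -268.5, 123.4]
tcp_rot: [3.14, 0.002, 1.329]
contact_force: [-0.2, -0.6, 0.4]
grip_width: 64.3
finger_force: 0.0
```

Yaw is 76.1° and the position is right. Next: go down 105 mm and grip.

Call:
play_rows --rows '[[[0,0,-0.7],[0,0,0]],[[0,0,-0.8],[0,0,0]],[[0,0,-0.8],[0,0,0]],[[0,0,-0.6],[0,0,0]],[[0,0,-0.4],[0,0,0]],[[0,0,-0.2],[0,0,0]],[[0,0,0],[0,0,0]],[[0,0,0],[0,0,0]]]'

```text
time: 32.08
tool_pos: [499.0, -268.3, 18.0]
tcp_rot: [3.14, 0.001, 1.329]
contact_force: [0.8, -0.0, 1.1]
grip_width: 64.4
finger_force: 0.0
```

Call:
play_rows --hand -1 --rows '[[[0,0,0],[0,0,0]],[[0,0,0],[0,0,0]],[[0,0,0],[0,0,0]],[[0,0,0],[0,0,0]],[[0,0,0],[0,0,0]],[[0,0,0.5],[0,0,0]],[[0,0,1],[0,0,0]],[[0,0,1],[0,0,0]],[[0,0,1],[0,0,0]],[[0,0,0.5],[0,0,0]],[[0,0,0],[0,0,0]]]'

```text
time: 33.45
tool_pos: [499.0, -268.3, 138.4]
tcp_rot: [3.139, 0.002, 1.329]
contact_force: [0.0, 0.6, -0.8]
grip_width: 0.7
finger_force: 0.0
```

The grip closed on nothing, so I'll look again.

```bash
python3 - <<'E'
from h import *
t=cam('top');s=cam('side'); o=get_obs(); print(o['tool_pos'],o['grip_width'])
print(rects(t,white(t),22,30,250))
a=t['frame'][180:300,310:470];b=s['frame'][230:350,290:450]
cv2.imwrite('pics/c5.png',cv2.resize(np.hstack([a,b]),(800,300))[:,:,::-1])
E
```

```text
[ 498.04501681 -267.61102473  136.39588959] 0.3521533876562323
[(414.0, -296.8, 43, 27, -31.6), (458.2, -354.7, 119, 51, 49.7), (505.0, -203.2, 149, 48, 89.8), (561.2, -378.8, 63, 24, -33.2), (608.6, -277.2, 62, 39, -89.1), (609.8, -156.5, 104, 39, 83.4), (652.8, -275.9, 224, 49, -89.2), (672.6, -106.5, 73, 5, -89.2)]
```

View pics/c5.png

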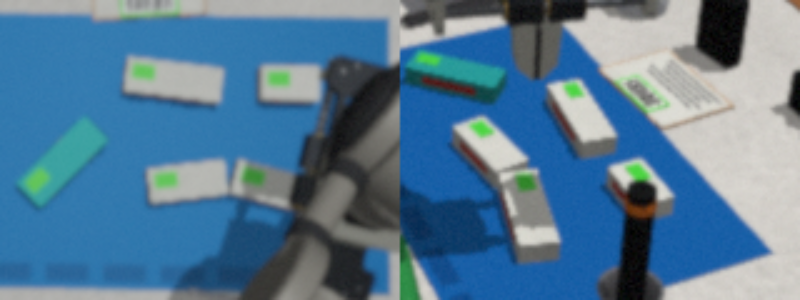

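The carton is still in place at the same spot. I probably lifted before the fingers had finished closing, so I'll retry with the grip checked first.

Call:
play_rows --hand 0.4 --rows '[[[0,0,0],[0,0,0]],[[0,0,0],[0,0,0]],[[0,0,0],[0,0,0]],[[0,0,0],[0,0,0]],[[0,0,-0.7],[0,0,0]],[[0,0,-0.9],[0,0,0]],[[0,0,-0.9],[0,0,0]],[[0,0,-0.8],[0,0,0]],[[0,0,-0.5],[0,0,0]],[[0,0,-0.2],[0,0,0]],[[0,0,0],[0,0,0]],[[0,0,0],[0,0,0]]]'

```text
time: 35.05
tool_pos: [499.1, -268.3, 18.1]
tcp_rot: [3.14, 0.001, 1.329]
contact_force: [-0.1, 0.4, 0.1]
grip_width: 64.3
finger_force: 0.0
```

Call:
play_rows --hand -1 --rows '[[[0,0,0],[0,0,0]],[[0,0,0],[0,0,0]],[[0,0,0],[0,0,0]],[[0,0,0],[0,0,0]],[[0,0,0],[0,0,0]],[[0,0,0],[0,0,0]],[[0,0,0],[0,0,0]],[[0,0,0],[0,0,0]]]'

```text
time: 36.05
tool_pos: [498.5, -267.9, 17.2]
tcp_rot: [-3.142, 0.001, 1.329]
contact_force: [-0.1, 0.5, -0.3]
grip_width: 0.3
finger_force: 0.0
```

```bash
python3 - <<'E'
from h import *
t=cam('top');s=cam('side'); o=get_obs(); p=o['tool_pos']; print(p,o['grip_width'],proj(s,p),proj(s,p-[0,0,14]),proj(t,p))
b=s['frame'][240:360,280:440]
cv2.imwrite('pics/c6.png',cv2.resize(b,(800,600),interpolation=cv2.INTER_CUBIC)[:,:,::-1])
E
```

```text
[ 498.54844318 -267.93397693   17.23826524] 0.5729815349043283 [np.float64(312.98925981510604), np.float64(339.71871258000175)] [np.float64(317.80420398055986), np.float64(339.4979068204342)] [np.float64(255.13388299592475), np.float64(421.848990317279)]
```

View pics/c6.png

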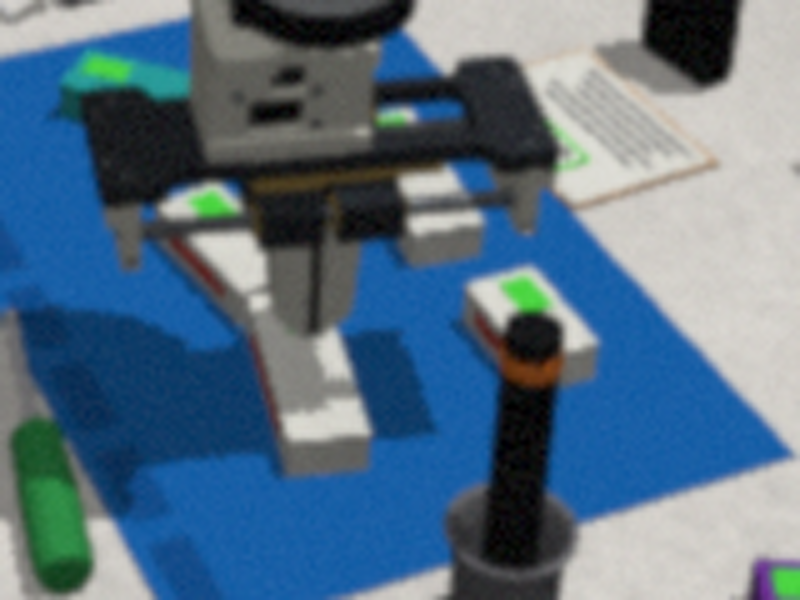

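The picture shows the closed fingertips about 20 mm above the carton top, near px (306,343). The real fingertips therefore sit some 30 mm behind where the text puts them, so I'll open, go 26 mm lower and test the grip.

Call:
play_rows --hand 0.4 --rows '[[[0,0,0],[0,0,0]],[[0,0,0],[0,0,0]],[[0,0,0],[0,0,0]],[[0,0,0],[0,0,0]],[[0,0,0],[0,0,0]],[[0,0,-0.3],[0,0,0]],[[0,0,-0.3],[0,0,0]],[[0,0,-0.27],[0,0,0]],[[0,0,0],[0,0,0]],[[0,0,0],[0,0,0]]]'

```text
time: 37.4
tool_pos: [498.6, -268.0, -8.9]
tcp_rot: [3.141, 0.001, 1.329]
contact_force: [0.5, 0.2, 1.2]
grip_width: 64.3
finger_force: 0.0
```

Call:
play_rows --hand -1 --rows '[[[0,0,0],[0,0,0]],[[0,0,0],[0,0,0]],[[0,0,0],[0,0,0]],[[0,0,0],[0,0,0]],[[0,0,0],[0,0,0]],[[0,0,0],[0,0,0]],[[0,0,0],[0,0,0]],[[0,0,0],[0,0,0]]]'

```text
time: 38.4
tool_pos: [498.6, -268.0, -8.7]
tcp_rot: [3.141, 0.001, 1.329]
contact_force: [-0.4, -0.4, 2.3]
grip_width: 35.1
finger_force: 30.0
```

Call:
play_rows --rows '[[[0,0,0.4],[0,0,0]],[[0,0,0.8],[0,0,0]],[[0,0,1],[0,0,0]],[[0,0,1],[0,0,0]],[[0,0,1],[0,0,0]],[[0,0,0],[0,0,0]]]'

```text
time: 39.15
tool_pos: [499.8, -268.8, 119.9]
tcp_rot: [3.136, 0.003, 1.329]
contact_force: [0.4, -0.4, -1.4]
grip_width: 35.3
finger_force: 30.0
```

Call:
play_rows --rows '[[[0.2,0.985,0],[0,0,0.13]],[[0.2,0.985,0],[0,0,0.13]],[[0.2,0.985,0],[0,0,0.13]],[[0.2,0.985,0],[0,0,0.13]],[[0.2,0.985,0],[0,0,0.13]],[[0.2,0.985,0],[0,0,0.13]],[[0.2,0.985,0],[0,0,0.13]],[[0.2,0.985,0],[0,0,0.13]],[[0.2,0.985,0],[0,0,0.13]],[[0.2,0.985,0],[0,0,0.13]]]'

```text
time: 40.4
tool_pos: [557.9, 28.6, 115.9]
tcp_rot: [-3.139, 0.001, 1.511]
contact_force: [0.5, 0.8, -1.2]
grip_width: 35.3
finger_force: 30.0
```

```bash
python3 - <<'E'
from h import *
t=cam('top'); o=get_obs(); print(o['tool_pos'],o['grip_width'],o['tcp_rot'])
g=cv2.cvtColor(t['frame'],cv2.COLOR_RGB2GRAY).astype(int)
ux=np.array([.9928,.1201]);uy=np.array([-.1201,.9928])
for r in (195,205,215,225,235,242):
    v=g[r,165:300]; L=[]
    # dark minima
    for c in range(3,132):
        if v[c]==v[c-3:c+4].min() and v[c]<min(v[max(c-4,0)],v[min(c+4,134)])-6:
            p=onz(t,(r,165+c),20)[:2]-[588.6,233.3]; L.append((165+c,round(p@ux),round(p@uy)))
    print(r,L)
# tray x extents
for c in (195,235,270):
    v=g[165:290,c]; print(c,[(165+i,round(float((onz(t,(165+i,c),20)[:2]-[588.6,233.3])@ux))) for i in range(3,120) if v[i]==v[i-3:i+4].min() and v[i]<min(v[i-4],v[i+4])-6])
E
```

```text
[558.28066443  31.90347035 115.9279987 ] 35.00056134180285 [-3.13993412e+00 -1.20129589e-03  1.51336126e+00]
195 [(174, 74, 139), (217, 62, 26), (254, 51, -70), (267, 48, -104)]
205 [(174, 47, 141), (218, 35, 26), (252, 26, -63), (266, 22, -99)]
215 [(175, 21, 141), (219, 9, 26), (253, -1, -63), (266, -4, -97)]
225 [(176, -6, 140), (220, -18, 25)]
235 [(177, -32, 140), (221, -44, 25), (251, -52, -53), (265, -56, -89)]
242 [(177, -50, 141), (221, -62, 27), (222, -63, 24), (251, -70, -51), (262, -73, -80), (263, -74, -82), (286, -80, -142)]
195 [(190, 81), (269, -125)]
235 [(186, 80), (257, -105)]
270 [(180, 86), (229, -42)]
```

Call:
play_rows --rows '[[[0.2,0.985,0],[0,0,0.13]],[[0.2,0.985,0],[0,0,0.13]],[[0.2,0.985,0],[0,0,0.13]],[[0.2,0.985,0],[0,0,0.13]],[[0.2,0.985,0],[0,0,0.13]],[[0.2,0.985,0],[0,0,0.13]],[[0.2,0.985,0],[0,0,0.13]],[[0.2,0.8,0],[0,0,0.13]],[[0.2,0.6,0],[0,0,0.13]],[[0.2,0.4,0],[0,0,0.13]],[[0,0.15,0],[0,0,0]],[[0,0,0],[0,0,0]]]'

```text
time: 41.95
tool_pos: [617.9, 292.7, 116.2]
tcp_rot: [-3.14, 0.001, 1.692]
contact_force: [-0.4, -0.7, -0.9]
grip_width: 35.2
finger_force: 30.0
```

Call:
play_rows --rows '[[[0,0,0],[0,0,0]],[[0,0,0],[0,0,0]]]'

```text
time: 42.2
tool_pos: [618.5, 292.4, 117.3]
tcp_rot: [3.142, 0.001, 1.691]
contact_force: [0.3, -0.2, -1.2]
grip_width: 35.8
finger_force: 30.0
```

```bash
python3 - <<'E'
from h import *
t=cam('top');s=cam('side'); o=get_obs(); p=o['tool_pos']; print(p,o['tcp_rot'])
r,q=[int(v) for v in proj(s,p)]
a=cv2.resize(s['frame'][r-40:r+60,q-70:q+60],(520,400),interpolation=cv2.INTER_CUBIC); print('side crop off',r-40,q-70,'x4')
cv2.imwrite('pics/c7.png',a[:,:,::-1])
E
```

```text
[618.61032245 292.54852168 117.31987133] [3.14130855e+00 8.11361819e-04 1.69155587e+00]
side crop off 128 228 x4
```

View pics/c7.png

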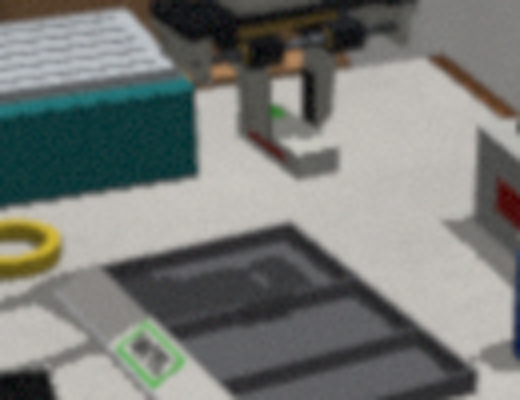

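Call:
play_rows --rows '[[[0,0.53,0],[0,0,0]],[[0,0.5,0],[0,0,0]],[[0,0,-0.6],[0,0,0]],[[0,0,-0.8],[0,0,0]],[[0,0,-0.8],[0,0,0]],[[0,0,-0.5],[0,0,0]],[[0,0,-0.4],[0,0,0]],[[0,0,-0.2],[0,0,0]],[[0,0,0],[0,0,0]],[[0,0,0],[0,0,0]]]'

```text
time: 43.55
tool_pos: [619.1, 324.0, 19.0]
tcp_rot: [3.14, 0.0, 1.692]
contact_force: [-0.6, 0.7, -0.3]
grip_width: 35.4
finger_force: 30.0
```

Call:
play_rows --rows '[[[0,0,-0.3],[0,0,0]],[[0,0,-0.2],[0,0,0]],[[0,0,-0.15],[0,0,0]],[[0,0,0],[0,0,0]],[[0,0,0],[0,0,0]]]'

```text
time: 44.18
tool_pos: [618.6, 323.8, -1.3]
tcp_rot: [3.141, 0.001, 1.692]
contact_force: [-0.2, -0.2, -1.1]
grip_width: 35.5
finger_force: 30.0
```

Call:
play_rows --rows '[[[0,0,-0.08],[0,0,0]],[[0,0,0],[0,0,0]]]'

```text
time: 44.42
tool_pos: [618.4, 323.8, -3.9]
tcp_rot: [-3.141, 0.001, 1.692]
contact_force: [-0.3, 0.8, -0.7]
grip_width: 35.6
finger_force: 30.0
```

Call:
play_rows --hand 0 --rows '[[[0,0,0],[0,0,0]],[[0,0,0],[0,0,0]],[[0,0,0],[0,0,0]],[[0,0,0],[0,0,0]],[[0,0,0.4],[0,0,0]],[[0,0,0.7],[0,0,0]],[[0,0,0.9],[0,0,0]],[[0,0,1],[0,0,0]],[[0,0,1],[0,0,0]],[[-0.4,-1,0],[0,0,0]],[[-0.4,-1,0],[0,0,0]],[[-0.4,-1,0],[0,0,0]]]'

```text
time: 45.92
tool_pos: [582.3, 233.1, 117.4]
tcp_rot: [3.14, 0.001, 1.692]
contact_force: [0.2, 0.5, -0.1]
grip_width: 45.9
finger_force: 0.0
```

Call:
play_rows --hand 0.4 --rows '[[[0,-1,0],[0,0,-0.08]],[[0,-1,0],[0,0,-0.08]],[[0,-1,0],[0,0,-0.08]],[[0,-1,0],[0,0,-0.08]],[[0,-1,0],[0,0,-0.08]],[[0,-1,0],[0,0,-0.08]],[[0,-1,0],[0,0,-0.08]],[[0,0,0],[0,0,0]]]'

```text
time: 46.92
tool_pos: [582.9, 22.0, 117.2]
tcp_rot: [3.14, 0.001, 1.611]
contact_force: [0.6, -0.5, 0.6]
grip_width: 64.3
finger_force: 0.0
```

```bash
cat >> h.py <<'E'
ux=np.array([.9928,.1201]);uy=np.array([-.1201,.9928]); T0=np.array([588.6,233.3])
def intray(t):
    f=t['frame'].astype(int); m=np.zeros((480,640),bool); m[170:252,165:295]=1
    w=(((f[:,:,0]>125)|((f[:,:,1]-f[:,:,2]>15)&(f[:,:,0]>70)))&m).astype(np.uint8)
    for x,y,l,h,a in rects(t,w,26,40,150):
        q=np.array([x,y])-T0; print('in tray frame',(q@ux).round(1),(q@uy).round(1),l,h,a)
E
python3 - <<'E'
from h import *
t=cam('top');s=cam('side');o=get_obs(); print(o['tool_pos'],o['tcp_rot'],o['time'])
intray(t); print(rects(t,white(t),22,30,250)); print(split(t,402))
a=cv2.resize(t['frame'][165:295,165:465],(800,347),interpolation=cv2.INTER_CUBIC)
cv2.imwrite('pics/c8.png',a[:,:,::-1])
E
```

```text
[582.73916847  24.0528669  116.89625992] [3.14063826e+00 4.81616772e-04 1.61323289e+00] 47.025
in tray frame -93.9 -112.3 62 13 -89.0
in tray frame 42.1 84.7 101 40 -83.1
in tray frame 69.9 -151.2 57 53 86.6
in tray frame 80.0 -101.7 50 18 1.4
[(445.3, 3.7, 97, 67, 1.1), (505.0, -171.3, 83, 39, -82.6), (552.2, -24.9, 50, 23, -5.4), (564.7, 17.1, 46, 23, -69.4), (608.3, -277.2, 62, 39, -89.8), (609.9, -156.3, 103, 39, 83.2), (672.6, -106.5, 73, 5, -89.2), (644.3, -33.8, 62, 24, -3.4), (647.3, 12.7, 57, 52, -89.2)]
([(445.3, 3.7, 97, 67, 1.1), (505.0, -171.3, 83, 39, -82.6), (609.9, -156.3, 103, 39, 83.2), (672.6, -106.5, 73, 5, -89.2), (644.3, -33.8, 62, 24, -3.4), (647.3, 12.7, 57, 52, -89.2)], [(608.3, -277.2, 62, 39, -89.8)])
```

View pics/c8.png

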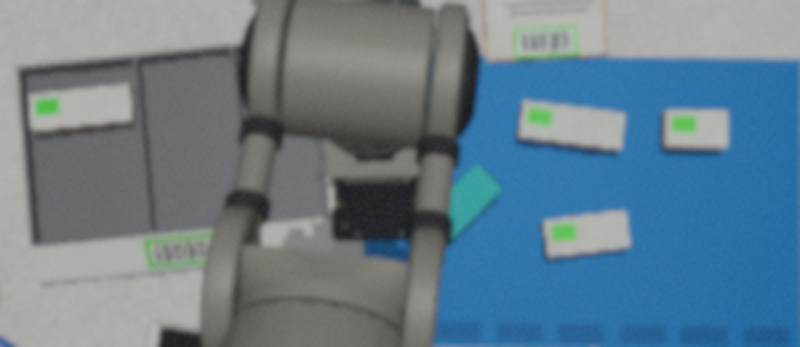

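Carton D lies at tray frame (42, 85), in the long row. Next is the second long carton, at (610,-156).

Call:
play_rows --rows '[[[0.15,-1,0],[0,0,-0.19]],[[0.15,-1,0],[0,0,-0.19]],[[0.15,-1,0],[0,0,-0.19]],[[0.15,-1,0],[0,0,-0.19]],[[0.15,-1,0],[0,0,-0.18]],[[0.15,-0.98,0],[0,0,-0.18]],[[0,0,-0.4],[0,0,0]],[[0,0,-0.5],[0,0,0]],[[0,0,0],[0,0,0]],[[0,0,0],[0,0,0]]]'

```text
time: 48.28
tool_pos: [609.6, -154.6, 89.3]
tcp_rot: [-3.141, 0.001, 1.459]
contact_force: [0.2, -0.3, 0.8]
grip_width: 64.4
finger_force: 0.0
```

Call:
play_rows --rows '[[[0,0,-0.7],[0,0,0]],[[0,0,-0.8],[0,0,0]],[[0,0,-0.7],[0,0,0]],[[0,0,-0.5],[0,0,0]],[[0,0,-0.4],[0,0,0]],[[0,0,-0.2],[0,0,0]],[[0,0,0],[0,0,0]],[[0,0,0],[0,0,0]]]'

```text
time: 49.28
tool_pos: [610.0, -155.8, -9.1]
tcp_rot: [3.14, 0.001, 1.457]
contact_force: [-0.8, -0.7, -0.0]
grip_width: 64.0
finger_force: 0.0
```

Call:
play_rows --hand -1 --rows '[[[0,0,0],[0,0,0]],[[0,0,0],[0,0,0]],[[0,0,0],[0,0,0]],[[0,0,0],[0,0,0]],[[0,0,0],[0,0,0]],[[0,0,0],[0,0,0]],[[0,0,0],[0,0,0]]]'

```text
time: 50.15
tool_pos: [609.6, -155.6, -9.6]
tcp_rot: [3.141, 0.001, 1.457]
contact_force: [-0.6, 0.4, 1.8]
grip_width: 35.4
finger_force: 30.0
```

Call:
play_rows --rows '[[[0,0,0.5],[0,0,0]],[[0,0,0.8],[0,0,0]],[[0,0,1],[0,0,0]],[[0,0,1],[0,0,0]],[[0,0,0.9],[0,0,0]],[[-0.15,0.9,0],[0,0,0.1]],[[-0.15,0.98,0],[0,0,0.1]],[[-0.15,0.98,0],[0,0,0.1]],[[-0.15,0.98,0],[0,0,0.1]],[[-0.15,0.98,0],[0,0,0.1]],[[-0.15,0.98,0],[0,0,0.1]],[[-0.15,0.98,0],[0,0,0.1]]]'

```text
time: 51.65
tool_pos: [578.0, 48.7, 117.2]
tcp_rot: [3.141, 0.001, 1.556]
contact_force: [0.3, 0.0, -0.6]
grip_width: 35.8
finger_force: 30.0
```

Call:
play_rows --rows '[[[-0.15,0.98,0],[0,0,0.1]],[[-0.15,0.98,0],[0,0,0.1]],[[-0.15,0.98,0],[0,0,0.1]],[[-0.15,0.98,0],[0,0,0.1]],[[-0.15,0.98,0],[0,0,0.1]],[[-0.15,0.98,0],[0,0,0.1]],[[-0.15,0.98,0],[0,0,0.1]],[[-0.15,0.98,0],[0,0,0.1]],[[-0.12,0.7,0],[0,0,0.18]],[[0,0.3,0],[0,0,0]],[[0,0,0],[0,0,0]],[[0,0,0],[0,0,0]]]'

```text
time: 53.15
tool_pos: [538.7, 312.1, 116.2]
tcp_rot: [-3.141, 0.001, 1.691]
contact_force: [1.0, -0.0, -0.6]
grip_width: 35.3
finger_force: 30.0
```

Call:
play_rows --rows '[[[0,0.08,-0.6],[0,0,0]],[[0,0,-0.8],[0,0,0]],[[0,0,-0.8],[0,0,0]],[[0,0,-0.6],[0,0,0]],[[0,0,-0.5],[0,0,0]],[[0,0,-0.4],[0,0,0]],[[0,0,-0.2],[0,0,0]],[[0,0,-0.1],[0,0,0]],[[0,0,0],[0,0,0]],[[0,0,0],[0,0,0]]]'

```text
time: 54.4
tool_pos: [538.8, 315.6, -3.2]
tcp_rot: [3.141, 0.001, 1.692]
contact_force: [-0.6, -0.2, -1.4]
grip_width: 35.3
finger_force: 30.0
```

Call:
play_rows --hand 0 --rows '[[[0,0,-0.03],[0,0,0]],[[0,0,0],[0,0,0]],[[0,0,0],[0,0,0]],[[0,0,0],[0,0,0]],[[0,0,0],[0,0,0]],[[0,0,0.4],[0,0,0]],[[0,0,0.7],[0,0,0]],[[0,0,0.9],[0,0,0]],[[0,0,1],[0,0,0]],[[0,0,1],[0,0,0]],[[-0.08,-0.9,0],[0,0,0]],[[-0.08,-1,0],[0,0,0]]]'

```text
time: 55.9
tool_pos: [533.8, 258.2, 116.8]
tcp_rot: [3.139, 0.0, 1.693]
contact_force: [0.2, -0.5, 0.0]
grip_width: 46.2
finger_force: 0.0
```

Call:
play_rows --hand 0.4 --rows '[[[-0.07,-1,0],[0,0,0.03]],[[-0.07,-1,0],[0,0,0.03]],[[-0.07,-1,0],[0,0,0.03]],[[-0.07,-1,0],[0,0,0.03]],[[-0.07,-1,0],[0,0,0]],[[-0.07,-1,0],[0,0,0]],[[-0.07,-1,0],[0,0,0]],[[-0.07,-1,0],[0,0,0]],[[-0.07,-1,0],[0,0,0]],[[-0.07,-1,0],[0,0,0]],[[-0.07,-1,0],[0,0,0]],[[0,0,0],[0,0,0]]]'

```text
time: 57.4
tool_pos: [510.7, -73.3, 116.2]
tcp_rot: [3.14, 0.002, 1.706]
contact_force: [-0.7, 0.7, 0.2]
grip_width: 64.2
finger_force: 0.0
```

```bash
python3 - <<'E'
from h import *
t=cam('top');o=get_obs(); print(o['tool_pos'],o['tcp_rot'],o['time'])
intray(t); print(rects(t,white(t),22,50,120))
E
```

```text
[510.68797913 -72.09455986 116.02532372] [3.14056420e+00 9.08072786e-04 1.70680708e+00] 57.45
in tray frame -37.8 85.7 101 39 -83.2
in tray frame 41.8 84.6 101 39 -83.1
[(464.1, -74.4, 56, 22, 73.9), (526.6, -200.0, 105, 24, -17.9), (607.3, -277.2, 62, 36, -89.1), (577.2, -28.8, 105, 24, -17.4), (672.6, -110.4, 80, 5, -89.2)]
```

Call:
play_rows --rows '[[[-0.06,-0.9,0],[0,0,0]],[[-0.06,-0.9,0],[0,0,0]],[[-0.06,-0.9,0],[0,0,0]],[[0,-0.58,0],[0,0,0]],[[0,0,0],[0,0,0]],[[0,0,0],[0,0,0]]]'

```text
time: 58.2
tool_pos: [505.2, -169.0, 115.3]
tcp_rot: [-3.142, 0.0, 1.709]
contact_force: [0.3, 0.1, -0.4]
grip_width: 64.1
finger_force: 0.0
```

```bash
python3 - <<'E'
from h import *
s=cam('side');o=get_obs(); print(o['tool_pos'],o['tcp_rot'])
h=cv2.cvtColor(s['frame'],cv2.COLOR_RGB2HSV); m=cv2.inRange(h,(50,110,60),(75,255,255))
n,l,st,ce=cv2.connectedComponentsWithStats(m)
print([(int(st[i,4]),ce[i][::-1].round(1).tolist()) for i in range(1,n) if st[i,4]>12])
E
```

```text
[ 505.1395472  -168.92479445  115.32869511] [-3.14144505e+00  3.10148587e-04  1.70961832e+00]
[(32, [253.2, 300.8]), (29, [281.1, 322.2]), (40, [299.0, 384.8]), (332, [341.0, 289.7]), (68, [356.5, 440.5]), (97, [385.8, 285.6])]
```

C hasn't moved: its sticker is still at (281.1,322.2). Go down and grip.

Call:
play_rows --rows '[[[0,-0.06,-0.7],[0,0,0]],[[0,0,-0.8],[0,0,0]],[[0,0,-0.8],[0,0,0]],[[0,0,-0.7],[0,0,0]],[[0,0,-0.5],[0,0,0]],[[0,0,-0.4],[0,0,0]],[[0,0,-0.25],[0,0,0]],[[0,0,0],[0,0,0]],[[0,0,0],[0,0,0]]]'

```text
time: 59.38
tool_pos: [505.5, -172.0, -8.7]
tcp_rot: [3.141, 0.001, 1.709]
contact_force: [0.3, 1.7, 0.8]
grip_width: 64.3
finger_force: 0.0
```

Call:
play_rows --hand -1 --rows '[[[0,0,0],[0,0,0]],[[0,0,0],[0,0,0]],[[0,0,0],[0,0,0]],[[0,0,0],[0,0,0]],[[0,0,0],[0,0,0]],[[0,0,0],[0,0,0]],[[0,0,0],[0,0,0]]]'

```text
time: 60.25
tool_pos: [505.2, -171.8, -9.0]
tcp_rot: [3.141, 0.001, 1.709]
contact_force: [-1.2, -0.2, 3.1]
grip_width: 35.3
finger_force: 30.0
```

Call:
play_rows --rows '[[[0,0,0.5],[0,0,0]],[[0,0,0.8],[0,0,0]],[[0,0,1],[0,0,0]],[[0,0,1],[0,0,0]],[[0,0,0.9],[0,0,0]],[[0.22,0.9,0],[0,0,-0.02]],[[0.22,0.98,0],[0,0,-0.02]],[[0.22,0.98,0],[0,0,-0.02]],[[0.22,0.98,0],[0,0,-0.02]],[[0.22,0.98,0],[0,0,-0.02]],[[0.22,0.98,0],[0,0,-0.02]],[[0.22,0.98,0],[0,0,-0.02]]]'

```text
time: 61.75
tool_pos: [551.6, 32.6, 117.7]
tcp_rot: [3.141, 0.001, 1.689]
contact_force: [0.1, 0.6, -1.0]
grip_width: 35.2
finger_force: 30.0
```

Call:
play_rows --rows '[[[0.22,0.98,0],[0,0,0]],[[0.22,0.98,0],[0,0,0]],[[0.22,0.98,0],[0,0,0]],[[0.22,0.98,0],[0,0,0]],[[0.22,0.98,0],[0,0,0]],[[0.22,0.8,0],[0,0,0]],[[0,0.36,0],[0,0,0]],[[0,0,0],[0,0,0]],[[0,0,0],[0,0,0]]]'

```text
time: 62.88
tool_pos: [590.8, 212.5, 117.0]
tcp_rot: [-3.141, 0.001, 1.689]
contact_force: [-0.3, 1.0, -0.4]
grip_width: 35.1
finger_force: 30.0
```

Call:
play_rows --rows '[[[0,0.04,-0.6],[0,0,0]],[[0,0,-0.8],[0,0,0]],[[0,0,-0.8],[0,0,0]],[[0,0,-0.6],[0,0,0]],[[0,0,-0.5],[0,0,0]],[[0,0,-0.4],[0,0,0]],[[0,0,-0.2],[0,0,0]],[[0,0,-0.13],[0,0,0]],[[0,0,0],[0,0,0]],[[0,0,0],[0,0,0]]]'

```text
time: 64.12
tool_pos: [591.3, 214.7, -3.6]
tcp_rot: [3.141, 0.001, 1.689]
contact_force: [-0.0, -0.2, -0.9]
grip_width: 35.4
finger_force: 30.0
```

Call:
play_rows --hand 0 --rows '[[[0,0,0],[0,0,0]],[[0,0,0],[0,0,0]],[[0,0,0],[0,0,0]],[[0,0,0],[0,0,0]],[[0,0,0],[0,0,0]],[[0,0,0.4],[0,0,0]],[[0,0,0.7],[0,0,0]],[[0,0,0.9],[0,0,0]],[[0,0,1],[0,0,0]],[[0,0,1],[0,0,0]],[[0.04,-0.9,0],[0,0,0]],[[0.04,-1,0],[0,0,0]]]'

```text
time: 65.62
tool_pos: [593.7, 157.4, 117.5]
tcp_rot: [3.139, 0.001, 1.69]
contact_force: [-0.8, 0.1, 0.0]
grip_width: 45.9
finger_force: 0.0
```

Call:
play_rows --hand 0.4 --rows '[[[0.04,-1,0],[0,0,-0.1]],[[0.04,-1,0],[0,0,-0.1]],[[0.04,-1,0],[0,0,-0.1]],[[0.04,-1,0],[0,0,-0.1]],[[0.04,-1,0],[0,0,-0.1]],[[0.04,-1,0],[0,0,-0.1]],[[0.04,-1,0],[0,0,-0.1]],[[0.04,-1,0],[0,0,-0.05]],[[0.04,-1,0],[0,0,0]],[[0.04,-1,0],[0,0,0]],[[0,0,0],[0,0,0]]]'

```text
time: 67.0
tool_pos: [605.4, -144.5, 116.7]
tcp_rot: [3.14, 0.002, 1.582]
contact_force: [-0.2, 0.6, 0.2]
grip_width: 64.0
finger_force: 0.0
```

```bash
python3 - <<'E'
from h import *
t=cam('top');s=cam('side');o=get_obs(); print(o['tool_pos'],o['tcp_rot'],o['time'])
intray(t); print(rects(t,white(t),22,50,120))
h=cv2.cvtColor(s['frame'],cv2.COLOR_RGB2HSV); m=cv2.inRange(h,(50,110,60),(75,255,255))
n,l,st,ce=cv2.connectedComponentsWithStats(m)
print([(int(st[i,4]),ce[i][::-1].round(1).tolist()) for i in range(1,n) if st[i,4]>12])
E
```

```text
[ 605.30092363 -142.19933417  116.44257679] [3.14113504e+00 5.37150078e-04 1.58384547e+00] 67.1
in tray frame -37.6 85.4 102 40 -83.3
in tray frame 2.3 -19.4 82 40 -83.4
in tray frame 42.0 84.5 102 40 -83.4
[(463.2, -258.7, 113, 28, -18.6), (571.6, -276.7, 50, 23, -16.3), (602.1, -186.2, 98, 40, 82.4), (633.0, -112.3, 50, 24, -19.7), (656.4, -310.8, 60, 24, -26.1), (661.4, -239.9, 116, 31, -89.2)]
[(32, [253.2, 300.8]), (39, [299.0, 384.9]), (334, [340.8, 289.7]), (68, [356.5, 440.5]), (97, [385.8, 285.6])]
```

Call:
play_rows --rows '[[[0.07,-0.9,0],[0,0,0]],[[0,-0.9,0],[0,0,0]],[[0,-0.9,0],[0,0,0]],[[0,-0.9,0],[0,0,0]],[[0,-0.85,0],[0,0,0]],[[0,0,-0.7],[0,0,0]],[[0,0,-0.8],[0,0,0]],[[0,0,-0.5],[0,0,0]],[[0,0,0],[0,0,0]],[[0,0,0],[0,0,0]]]'

```text
time: 68.35
tool_pos: [608.1, -276.2, 56.9]
tcp_rot: [3.14, 0.002, 1.585]
contact_force: [-0.3, -0.7, 0.9]
grip_width: 63.8
finger_force: 0.0
```

Call:
play_rows --rows '[[[0,-0.03,-0.7],[0,0,0]],[[0,0,-0.7],[0,0,0]],[[0,0,-0.5],[0,0,0]],[[0,0,-0.3],[0,0,0]],[[0,0,0],[0,0,0]],[[0,0,0],[0,0,0]]]'

```text
time: 69.1
tool_pos: [608.0, -277.1, -9.2]
tcp_rot: [3.14, 0.002, 1.585]
contact_force: [-0.1, -0.3, -0.2]
grip_width: 64.1
finger_force: 0.0
```

Call:
play_rows --hand -1 --rows '[[[0,0,0],[0,0,0]],[[0,0,0],[0,0,0]],[[0,0,0],[0,0,0]],[[0,0,0],[0,0,0]],[[0,0,0],[0,0,0]],[[0,0,0],[0,0,0]],[[0,0,0],[0,0,0]]]'

```text
time: 69.97
tool_pos: [607.5, -276.8, -9.9]
tcp_rot: [3.141, 0.001, 1.585]
contact_force: [-0.1, 0.4, 2.6]
grip_width: 35.7
finger_force: 30.0
```

Call:
play_rows --rows '[[[0,0,0.5],[0,0,0]],[[0,0,0.8],[0,0,0]],[[0,0,1],[0,0,0]],[[0,0,1],[0,0,0]],[[0,0,0.9],[0,0,0]],[[-0.02,0.9,0],[0,0,0.1]],[[-0.02,0.98,0],[0,0,0.1]],[[-0.02,0.98,0],[0,0,0.1]],[[-0.02,0.98,0],[0,0,0.1]],[[-0.02,0.98,0],[0,0,0.1]],[[-0.02,0.98,0],[0,0,0.1]],[[-0.02,0.98,0],[0,0,0.1]]]'

```text
time: 71.47
tool_pos: [603.3, -72.5, 116.9]
tcp_rot: [3.141, 0.001, 1.683]
contact_force: [1.0, 0.1, -0.1]
grip_width: 35.7
finger_force: 30.0
```

Call:
play_rows --rows '[[[-0.02,0.98,0],[0,0,0.06]],[[-0.02,0.98,0],[0,0,0]],[[-0.02,0.98,0],[0,0,0]],[[-0.01,0.98,0],[0,0,0]],[[0,0.98,0],[0,0,0]],[[0,0.98,0],[0,0,0]],[[0,0.6,0],[0,0,0]],[[0,0.24,0],[0,0,0]],[[0,0,0],[0,0,0]],[[0,0,0],[0,0,0]]]'

```text
time: 72.72
tool_pos: [601.2, 127.3, 116.0]
tcp_rot: [-3.142, 0.001, 1.69]
contact_force: [-0.5, -0.8, -1.4]
grip_width: 35.6
finger_force: 30.0
```

Call:
play_rows --rows '[[[0,0,-0.6],[0,0,0]],[[0,0,-0.8],[0,0,0]],[[0,0,-0.8],[0,0,0]],[[0,0,-0.6],[0,0,0]],[[0,0,-0.5],[0,0,0]],[[0,0,-0.4],[0,0,0]],[[0,0,-0.2],[0,0,0]],[[0,0,-0.13],[0,0,0]],[[0,0,0],[0,0,0]],[[0,0,0],[0,0,0]]]'

```text
time: 73.97
tool_pos: [601.5, 128.3, -4.5]
tcp_rot: [3.141, 0.001, 1.691]
contact_force: [-0.3, 1.1, -0.2]
grip_width: 35.9
finger_force: 30.0
```

Call:
play_rows --hand 0 --rows '[[[0,0,0],[0,0,0]],[[0,0,0],[0,0,0]],[[0,0,0],[0,0,0]],[[0,0,0],[0,0,0]],[[0,0,0],[0,0,0]],[[0,0,0.4],[0,0,0]],[[0,0,0.7],[0,0,0]],[[0,0,0.9],[0,0,0]],[[0,0,1],[0,0,0]],[[0,0,1],[0,0,0]],[[-0.5,-0.9,0.5],[0,0,0]],[[-0.5,-1,0.5],[0,0,0]]]'

```text
time: 75.47
tool_pos: [570.9, 70.9, 146.6]
tcp_rot: [3.14, 0.001, 1.692]
contact_force: [-0.3, -0.3, 0.5]
grip_width: 46.1
finger_force: 0.0
```

Call:
play_rows --rows '[[[-0.5,-1,0.5],[0,0,0]],[[-0.5,-1,0.5],[0,0,0]],[[-0.5,-1,0.5],[0,0,0]],[[-0.5,-1,0.5],[0,0,0]],[[-0.5,-1,0],[0,0,0]],[[-0.5,-1,0],[0,0,0]],[[-0.5,-1,0],[0,0,0]],[[0,-1,0],[0,0,0]],[[0,-1,0],[0,0,0]],[[0,0,0],[0,0,0]]]'

```text
time: 76.72
tool_pos: [466.0, -200.4, 205.7]
tcp_rot: [3.141, 0.002, 1.688]
contact_force: [0.8, 0.7, -0.6]
grip_width: 45.5
finger_force: 0.0
```

```bash
python3 - <<'E'
from h import *
t=cam('top');s=cam('side');o=get_obs(); print(o['tool_pos'],o['time'])
intray(t)
a=cv2.resize(t['frame'][110:380,110:560],(800,300),interpolation=cv2.INTER_AREA);b=cv2.resize(s['frame'][170:430,150:520],(800,300))
cv2.imwrite('pics/end.png',np.vstack([a,b])[:,:,::-1])
E
```

```text
[ 465.99948989 -198.51464984  205.47542831] 76.825
in tray frame -37.8 85.6 101 39 -83.2
in tray frame 2.1 -19.5 82 39 -83.4
in tray frame 2.1 -105.8 64 40 -83.9
in tray frame 42.0 84.6 101 39 -83.1
```

View pics/end.png

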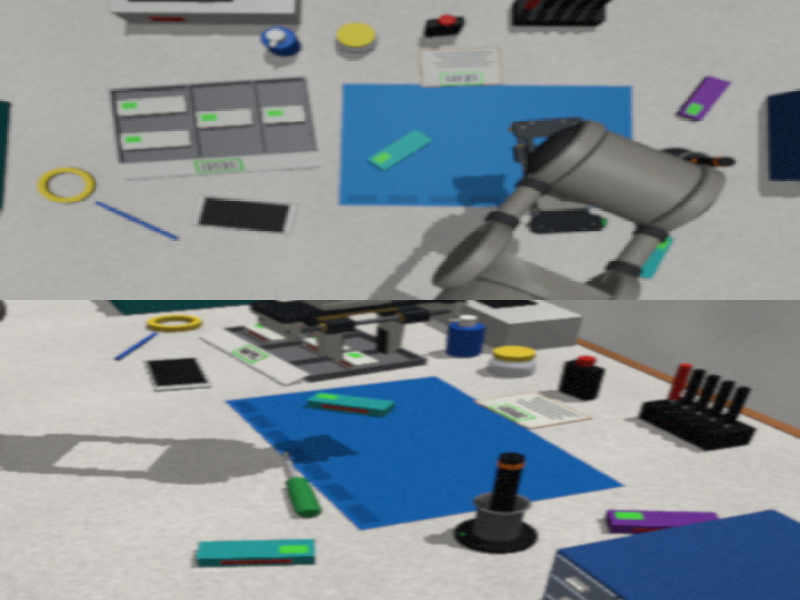

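All four cartons lie in their rows, the pen stands in its holder and the other things haven't moved, so I'm handing in.

```bash
python3 -c "
from h import *
print(bot.close_job())"
```

```text
the job is handed in; nothing more can be done
None
```

The job is handed in, with no verdict shown: I held the pen on the note code and then the ticket code for over 2 s each, put it back in its holder, and laid all four cartons (two long, one medium, one short) in their tray rows.

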